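# Put the paint pots away in a tray in the roll-top store

### The job

Put the paint pots away in the roll-top store on the bench: roll its tambour door fully open, lift the top tray off the nested pile without disturbing the trays beneath, and set it down inside the store, flat on its floor. Then stand every paint pot from the bench upright in that tray and roll the door fully shut. Leave everything else on the bench where it is.

Things in the scene. Friction and masses are not known exactly. Their poses are not given: they have to be found in the camera images.
- store: Fixed roll-top store of pale wood, 380 deep (x), 340 wide (y), 265 high. Origin at bench level midway between its two end cheeks, below the door's axis; x points to its back, z up; its front faces the robot, give or take some yaw. Tombstone-shaped cheeks 15 thick, inner faces at y = -155 and 155, half-round top of radius 190 about the axis at z = 75.
- store_floor (a point): Point on the inner floor (60 mm above the bench), midway between the cheeks, 80 in front of the door's axis: a good place for the tray's centre. Axes as the store's. From here the floor reaches 82 forward to the sill (7 higher than the floor, 16 thick) and 150 back to an upright partition. With the door open all is clear from above up to 95 behind this point; a hood covers the rest.
- track_axis (a point): The middle of the track's axis, 75 mm above the bench, over the store's origin; the door turns about this line, which runs along the store's y. Axes as the store's.
- tambour (a joint): Angle of the tambour door, rad: 0 fully shut (lower edge on the sill), 1.72 fully open (rolled up and over, down behind the partition). 14 wooden slats on a circular track about track_axis, outer radius 175 mm. Friction holds it wherever it is left; it takes about 1 to 6 N at the bar. Starts up to 0.3 open.
- door_bar (a point): Middle of the door's pull bar: round steel, 10 mm thick, 140 long along the store's y, 222 from the track axis, so 42 clear of the slats. At joint angle a it lies 222 cos(a+0.035) in front of the axis and 222 sin(a+0.035) above it. It can be gripped from above all the way (best with the tool leaning some 20 deg, fingertips away from the robot) and turns in the fingers.
- tray1: Top tray of a pile of four nested blue plastic trays, 160 g, to be moved. 146 (x) by 240 (y) by 36 high; origin at the centre of its underside. Its rim is an upright band 8 thick, 18 high all round, to be pinched from above; below it the tray is set in 10.5, so it nests 18 deep in the next one with 2.5 play a side. Inner floor 3 above the underside, 119 by 213.
- tray2: The second tray of the pile, like tray1; its origin lies 18 mm below tray1's in the pile. To be left in place.
- tray3: The third tray of the pile, like tray1, 18 mm lower again. To be left in place.
- tray4: The bottom tray of the pile, like tray1, standing on a 6 mm sheet of cardboard. To be left in place.
- pot1: Closed red paint pot with a black cap that bears a dot of the same colour, a plain cylinder 47 mm across and 46 high, 60 to 130 g; origin at the centre of its underside, z up. Starts upright on the green cutting mat (top 3 mm above the bench) beside the store. May be absent.
- pot2: Closed yellow paint pot with a black cap that bears a dot of the same colour, a plain cylinder 47 mm across and 46 high, 60 to 130 g; origin at the centre of its underside, z up. Starts upright on the green cutting mat (top 3 mm above the bench) beside the store. May be absent.
- pot3: Closed blue paint pot with a black cap that bears a dot of the same colour, a plain cylinder 47 mm across and 46 high, 60 to 130 g; origin at the centre of its underside, z up. Starts upright on the green cutting mat (top 3 mm above the bench) beside the store. May be absent.
- pot4: Closed orange paint pot with a black cap that bears a dot of the same colour, a plain cylinder 47 mm across and 46 high, 60 to 130 g; origin at the centre of its underside, z up. Starts upright on the green cutting mat (top 3 mm above the bench) beside the store. May be absent.
- pot5: Closed white paint pot with a black cap that bears a dot of the same colour, a plain cylinder 47 mm across and 46 high, 60 to 130 g; origin at the centre of its underside, z up. Starts upright on the green cutting mat (top 3 mm above the bench) beside the store. May be absent.
- tape: Bystander: blue roll of tape lying flat among the pots, 60 mm across, 22 high, origin at the centre of its underside.
- green_bottle: Bystander: green glass bottle standing on the bench, 62 mm across, 220 high, origin at the centre of its underside.
- mug: Bystander: white mug, 80 mm across, 90 high, origin at the centre of its underside.
- hammer: Bystander: hammer lying on the bench; origin near its handle's middle, long side along its x.
Mind the look-alikes: they are no part of the job. Leave any turquoise look-alike of the pot3 alone.

How it is judged:
On the way, in this order (a step that is already met when the one before it is completed fails the run):
1. the tambour door is rolled open (value of joint tambour above 1.5 rad), for 0.2 s.
2. the top tray stands flat on the store's floor, let go (x of tray1 in the frame of store_floor between -0.05 and 0.07 m and y of tray1 in the frame of store_floor between -0.06 and 0.06 m and z of tray1 in the frame of store_floor between -0.006 and 0.006 m and angle between tray1's own z axis and vertical below 0.08 rad and linear speed of tray1 below 0.02 m/s and contact force between tray1 and the fingers below 0.3 N), for 0.3 s.
3. every pot present stands upright in that tray (x of pot1 in the frame of tray1 between -0.045 and 0.045 m and y of pot1 in the frame of tray1 between -0.09 and 0.09 m and z of pot1 in the frame of tray1 between -0.003 and 0.01 m and angle between each of pot1, pot2, pot3, pot4, pot5's own z axis and vertical below 0.12 rad and linear speed of each of pot1, pot2, pot3, pot4, pot5 below 0.02 m/s and x of pot2 in the frame of tray1 between -0.045 and 0.045 m and y of pot2 in the frame of tray1 between -0.09 and 0.09 m and z of pot2 in the frame of tray1 between -0.003 and 0.01 m and x of pot3 in the frame of tray1 between -0.045 and 0.045 m and y of pot3 in the frame of tray1 between -0.09 and 0.09 m and z of pot3 in the frame of tray1 between -0.003 and 0.01 m and x of pot4 in the frame of tray1 between -0.045 and 0.045 m and y of pot4 in the frame of tray1 between -0.09 and 0.09 m and z of pot4 in the frame of tray1 between -0.003 and 0.01 m and x of pot5 in the frame of tray1 between -0.045 and 0.045 m and y of pot5 in the frame of tray1 between -0.09 and 0.09 m and z of pot5 in the frame of tray1 between -0.003 and 0.01 m), for 0.2 s.
At the end, for the whole second after the job is handed in: The door is shut (joint below 0.06 rad); tray1 lies flat (within 6 mm of the floor's height, 0.08 rad) inside the store; every pot present stands upright (within 0.12 rad) on the tray's floor inside its walls, at rest; the other three trays are within 20 mm of where they stood (all of step 3 and value of joint tambour below 0.06 rad and x of tray1 in the frame of store_floor between -0.05 and 0.07 m and y of tray1 in the frame of store_floor between -0.06 and 0.06 m and z of tray1 in the frame of store_floor between -0.006 and 0.006 m and angle between tray1's own z axis and vertical below 0.08 rad and linear speed of tray1 below 0.02 m/s and distance of each of tray2, tray3, tray4 from where it was at the start of the episode below 0.02 m); the robot touches nothing.
It fails at once if a lower tray is dragged or lifted more than 30 mm (distance of any of tray2, tray3, tray4 from where it was at the start of the episode above 0.03 m).
It fails at once if a bystander (tape, bottle, mug, hammer) is knocked more than 50 mm aside (tape 70) or toppled (distance of tape from where it was at the start of the episode above 0.07 m or distance of any of green_bottle, mug, hammer from where it was at the start of the episode above 0.05 m or angle between any of green_bottle, mug's own z axis and vertical above 0.6 rad).
Of pot1, pot2, pot3, pot4, pot5 only 3 to 5 are there at a start; the rules pass over those that are not, and their reading is None.
At some moment in a run one of pot1, pot2, pot3, pot4, pot5 may be knocked a few centimetres aside while the robot is not near it.
It also fails if it takes over 210 s, if anything falls off the work surface, if the arm or the gripper's body presses on something with over 40 N, if the wrist force passes 120 N, or if a joint passes its speed limit or range.

### The arm

A 6-joint arm with a two-finger parallel gripper is mounted at the origin on the work surface. World frame = base frame: x ahead of the robot, y to its left, z up, the work surface at z = 0. Lengths are in m, angles in rad, forces in N, time in s.
With the tool pointing down it reaches from about 0.425 to 1.125 m from the base axis. Payload 14.9 kg.
Tool frame: the origin (TCP) lies midway between the tips of the shut fingers; the grasp point (between the pads) lies 19 mm behind it (arm.tcp_to_grasp is the distance from the TCP to the grasp point, in m); z points along the fingers, y is the line along which they close (so a half turn about z gives the same grasp; the last joint's range is limited). The gripper opens to 91 mm and grips with 3 to 60 N. Pads are 32 mm wide; open, the fingers measure 118 mm over their backs; the gripper's body (76 mm by 178 mm) begins 60 mm behind the grasp point.
Start: joints at [1.223, 0.379, 1.734, -0, 1.028, -0.033], TCP at [0.217, 0.666, 0.214] pointing down, gripper open.
Joint ranges: [-2.77, 2.77], [-0.74, 2.19], [0, 2.66], [-1.06, 4.2], [0.31, 2.87], [-3.08, 3.08]. Speed limits (rad/s): [1.89, 1.89, 2.39, 3.14, 3.14, 3.14].

### API

Orientations are given as a rotation vector (axis times angle).
In Python, from station import arm gives the robot as it stands.
- The arm moves only by the tool apply_moves, never from a script. Its argument "targets" is a list of rows, each an object of numbers: "x", "y", "z": the shift along the world's x, y, z in mm; "wx", "wy", "wz": the turn, a rotation vector about the world's x, y, z in degrees. In form: [{"x": .., "y": .., "z": .., "wx": .., "wy": .., "wz": ..}, ...]. A call has 1 to 20 rows; each row is the pose to reach, as a shift and turn from the pose commanded when the call began; what a row does not reach only later rows make up. A row lasts 1/10 s, in which the tool goes at most 50 mm and 8.59 degrees, less where a joint would pass 70% of its speed; a pose out of reach is approached as far as the arm can. A call with a gripper value outside its range is refused whole. "gripper" is the opening, from 0 (shut) to 1 (fully open), set as the call begins (left out, the last holds). The fingers move at their own pace and stop on an object; "newtons" is the grip in N (left out, the last holds). Time passes only in rows, so rows that repeat a pose let the fingers close. It gives the time, the measured TCP pose, the force, the opening and the grip force at its end, in the units of the state.
- arm.observe(): the state, without advancing time (a new reading comes with each control period).
- arm.camera(name): name is "side" or "top" or "wrist"; returns (picture, depth): 384x512x3 uint8, blue, green, red; 384x512 float32, m along the optical axis (not along the pixel's ray), 0 where there is no reading.
- arm.calibration(name): a dict with "vfov" (degrees; the focal length in pixels is half the picture's height over the tangent of half this angle, whatever the lens; pixels are square), "cx", "cy" (the principal point, pixels), "k1" (the pictures are not rectified: a ray, as slopes to the right and down, at radius r is drawn at 1 + k1 r^2 times it, then the intrinsics apply), "extrinsics" (4x4, takes a point from world to camera coordinates). Camera axes: x right, y up, looking along -z (the intrinsics and any distortion apply to the point x, -y, -z); pixel columns grow to the right and rows downward; lengths in m; the calibration is good to about 2 mm. A picture is of the moment at which its call begins: read the wrist's pose just before it. calibration takes no time and is no camera call; for the wrist camera it gives the pose at the moment of the call.
- arm.close_job(): hands the job in; it is judged then, once.
The state is a dict: "time_s": time; "q": joint angles; "qd": joint speeds; "joint_torque": joint torques, N m; "ee_pos": TCP position; "tool_rot": TCP orientation; "contact_force": force on the tool from outside, world axes, zero at the start; "moment": the same for the moment, N m; "gripper_width": opening from 0.0 (shut) to 1.0 (fully open); "grasp_force": force on a finger pad.
Only numpy, scipy, OpenCV 4.12 (cv2) and the standard library are available. Lean on these libraries where they do the work, as an engineer would, in place of code of your own. Each camera call takes 0.05 s, during which the arm holds its last target. There are 200 camera calls.

## Working session

There is one attempt and no reset: what is moved stays moved. The work goes in short steps, Python scripts to look and compute and a tool call to move; the robot and the scene stay as the last step left them, time stands still between calls to the robot, and variables do not carry over. Pictures are saved under pics/ and viewed, at most 14 in all, crops included, and the job is handed in when it is done.

Besides the shell and the picture viewer there is one more tool, called after "Emit:" by a JSON object that holds its "op" and its "data", one argument or row to a line. apply_moves: Moves the arm, as the interface text tells. Its arguments: {"type":"object","properties":{"targets":{"type":"array"},"gripper":{"type":"number"},"newtons":{"type":"number"}},"required":["targets"]}

```bash
mkdir -p pics; ls
cat > h.py <<'E'
import numpy as np, cv2
from station import arm
def K(n):
    c=arm.calibration(n); f=192/np.tan(np.radians(c["vfov"]/2)); return c,f
def snap(n,fn):
    c,f=K(n); im,d=arm.camera(n); cv2.imwrite(f"pics/{fn}.png",im); np.savez(f"pics/{fn}.npz",im=im,d=d,E=np.array(c["extrinsics"]),p=[f,c["cx"],c["cy"],c["k1"]]); return im,d
def load(fn): return np.load(f"pics/{fn}.npz")
def rays(z,uv):
    f,cx,cy,k1=z["p"]; uv=np.array(uv,float).reshape(-1,1,2)
    M=np.array([[f,0,cx],[0,f,cy],[0,0,1.]])
    s=cv2.undistortPoints(uv,M,np.array([k1,0,0,0]))[:,0]
    return np.c_[s[:,0],-s[:,1],-np.ones(len(s))]
def onz(z,uv,h):   # pixel to world on plane z=h
    R=z["E"][:3,:3]; t=z["E"][:3,3]; o=-R.T@t; d=rays(z,uv)@R
    return o+d*((h-o[2])/d[:,2])[:,None]
def bydepth(z,uv):
    R=z["E"][:3,:3]; t=z["E"][:3,3]; d=rays(z,uv); dep=np.array([z["d"][int(round(v)),int(round(u))] for u,v in uv])
    return (d*dep[:,None]-t)@R
def cloud(z):
    v,u=np.mgrid[:384,:512]; uv=np.c_[u.ravel(),v.ravel()]; R=z["E"][:3,:3]; t=z["E"][:3,3]
    return ((rays(z,uv)*z["d"].reshape(-1,1)-t)@R).reshape(384,512,3)
def proj(z,P):
    f,cx,cy,k1=z["p"]; c=np.atleast_2d(P)@z["E"][:3,:3].T+z["E"][:3,3]; s=np.c_[c[:,0],-c[:,1]]/-c[:,2:3]
    r=(s**2).sum(1,keepdims=True); return s*(1+k1*r)*f+[cx,cy]
E
python3 - <<'E'
from h import *
print(arm.observe()); print(arm.tcp_to_grasp)
for n in ("top","side"):
    im,d=snap(n,n+"0"); cv2.imwrite(f"pics/{n}0b.png",cv2.resize(im,(800,600),interpolation=cv2.INTER_CUBIC)); z=load(n+"0"); print(n,z["p"],z["E"].round(3).tolist())
E
```

```text
pics
{'time_s': 0.0, 'q': array([ 1.22270154e+00,  3.79402495e-01,  1.73477992e+00,  1.37003309e-05,
        1.02849071e+00, -3.33186955e-02]), 'qd': array([ 0.00056452, -0.00040695,  0.00220204,  0.00078597,  0.00066378,
        0.00107881]), 'joint_torque': array([-9.14388693e-04, -7.63701797e+01, -4.34392655e+01,  6.51025213e-02,
        4.21489135e-02, -1.01134654e-04]), 'ee_pos': array([0.21660281, 0.66523038, 0.21329292]), 'tool_rot': array([-4.92387328e-01, -3.10254689e+00,  1.66281521e-03]), 'contact_force': array([-0.14236646, -0.46287206,  0.35657505]), 'moment': array([-0.01952708, -0.04479123,  0.03007418]), 'grasp_force': 0.0, 'gripper_width': 0.9997431608975522}
0.0188
top [3.93522312e+02 2.59025761e+02 1.94474058e+02 1.28832806e-02] [[-0.002, -1.0, -0.01, 0.016], [0.991, -0.003, 0.132, -0.476], [-0.132, -0.01, 0.991, -1.282], [0.0, 0.0, 0.0, 1.0]]
side [ 4.16175035e+02  2.59613060e+02  1.94708976e+02 -4.29696131e-03] [[0.981, -0.195, -0.004, -0.439], [0.187, 0.935, 0.3, -0.096], [-0.055, -0.295, 0.954, -1.592], [0.0, 0.0, 0.0, 1.0]]
```

View pics/top0b.png

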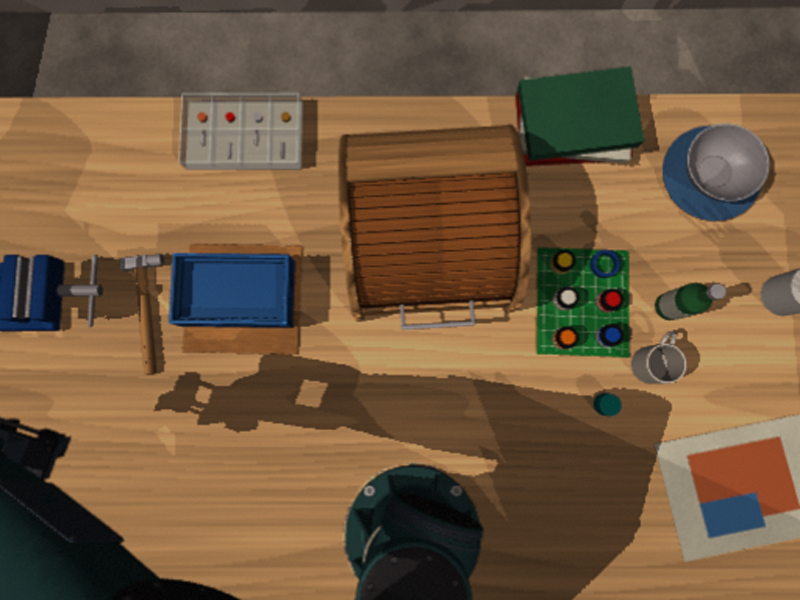

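View pics/side0b.png

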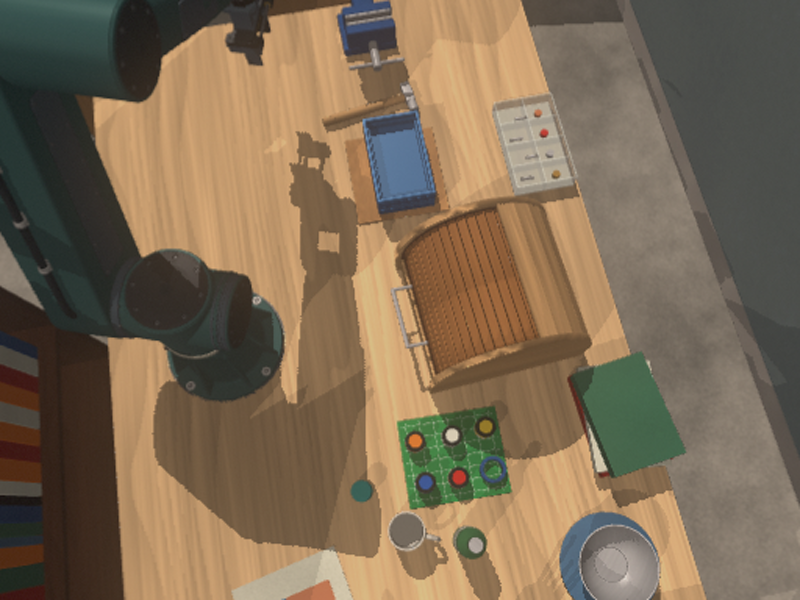

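Five pots are on the mat (enlarged-picture pixels): yellow (564,260), white (568,297), red (611,299), orange (568,337) and blue (612,335). The tape is at (606,264), the turquoise decoy at (607,404), the tray pile at about (232,289), and the bar runs (402,327)-(473,321). Next I'll fit the store from the depth data.

Run:
```python
from h import *
from scipy.optimize import least_squares
z=load("top0"); s=1.5625
C=cloud(z)
def reg(u0,u1,v0,v1): return C[int(v0/s):int(v1/s),int(u0/s):int(u1/s)].reshape(-1,3)
P=reg(335,535,120,335); P=P[(P[:,2]>.1)]
door=reg(365,510,185,290)
def res(p,D=door):
    d=D[:,:2]-p[:2]; c,sn=np.cos(p[2]),np.sin(p[2]); xl=d@[c,sn]; return np.hypot(xl,D[:,2]-.075)-.175+p[3]*0
# x0 at y=ymean
ym=door[:,1].mean()
f=least_squares(lambda p:res([p[0],ym,p[1],0]),[.7,0.],loss="soft_l1",f_scale=.003)
print("axis x at ym",f.x[0],ym,"yaw deg",np.degrees(f.x[1]),np.sqrt((f.fun**2).mean()))
yaw=f.x[1];c,sn=np.cos(yaw),np.sin(yaw)
Q=P-[f.x[0],ym,0]; yl=Q@[-sn,c,0]; print("yl extremes",np.percentile(yl[P[:,2]>.13],[0,.5,1,99,99.5,100]))
# ref top points of cheeks
m=P[:,2]>.13; xl=Q@[c,sn,0]; r=np.hypot(xl,P[:,2]-.075)
h=m&(abs(r-.19)<.004)&(xl<.05); print("cheek yl",np.histogram(yl[h],bins=np.arange(-.2,.2,.01)))
b=P[(P[:,2]>.09)&(r>.2)]; print("bar pts",len(b)); 
for u,v in [(402,327),(473,321),(437,324)]: print("bar",[onz(z,[(u/s,v/s)],h)[0].round(3) for h in (.085,.1,.12)])
print("barcloud",b[np.argsort(b[:,1])][::max(1,len(b)//12)].round(3).tolist())
# pots
for n,u,v in [("yel",564,260),("white",568,297),("red",611,299),("orange",568,337),("blue",612,335),("turq",607,404),("tape",606,264),("bottle",716,291),("mug",660,362)]:
    print(n,onz(z,[(u/s,v/s)],.049 if n!="tape" else .025)[0].round(3),bydepth(z,[(u/s,v/s)])[0].round(3))
# tray rim corners
print("tray",onz(z,[(x/s,y/s) for x,y in [(173,254),(293,254),(290,327),(171,326)]],.096).round(3).tolist(), bydepth(z,[(232/s,289/s),(232/s,256/s),(232/s,325/s)]).round(3).tolist())
im=z["im"]
a=cv2.resize(im[150:240,95:205],None,fx=4,fy=4,interpolation=cv2.INTER_CUBIC); b=cv2.resize(im[180:225,225:335],None,fx=4,fy=4,interpolation=cv2.INTER_CUBIC)
cv2.imwrite("pics/c1.png",np.vstack([a,b]))
```

```text
axis x at ym 0.6423843702247465 -0.0445747354402637 yaw deg 3.3304737355774123 0.07455798883741845
yl extremes [-0.16543519 -0.16357232 -0.16189208  0.17245997  0.17400489  0.1774456 ]
cheek yl (array([  0,   0,   0, 149, 284,  40,  13,  14,  14,  13,  13,  14,  14,
        12,  12,  12,  17,  10,  16,  11,  17,  12,  16,   8,  16,  12,
        14,  15,  14,  14,  13,  11,  14,  14,  11,  34, 285, 152,   0]), array([-2.00000000e-01, -1.90000000e-01, -1.80000000e-01, -1.70000000e-01,
       -1.60000000e-01, -1.50000000e-01, -1.40000000e-01, -1.30000000e-01,
       -1.20000000e-01, -1.10000000e-01, -1.00000000e-01, -9.00000000e-02,
       -8.00000000e-02, -7.00000000e-02, -6.00000000e-02, -5.00000000e-02,
       -4.00000000e-02, -3.00000000e-02, -2.00000000e-02, -1.00000000e-02,
        1.66533454e-16,  1.00000000e-02,  2.00000000e-02,  3.00000000e-02,
        4.00000000e-02,  5.00000000e-02,  6.00000000e-02,  7.00000000e-02,
        8.00000000e-02,  9.00000000e-02,  1.00000000e-01,  1.10000000e-01,
        1.20000000e-01,  1.30000000e-01,  1.40000000e-01,  1.50000000e-01,
        1.60
[... 618 characters left out ...]
], [0.303, 0.002, 1.334], [0.416, 0.005, 0.113], [0.435, 0.018, 0.112]]
yel [ 0.566 -0.323  0.049] [ 0.566 -0.323  0.05 ]
white [ 0.487 -0.329  0.049] [ 0.487 -0.329  0.048]
red [ 0.483 -0.418  0.049] [ 0.482 -0.418  0.05 ]
orange [ 0.403 -0.325  0.049] [ 0.403 -0.326  0.046]
blue [ 0.407 -0.417  0.049] [ 0.407 -0.418  0.047]
turq [ 0.265 -0.4    0.049] [ 0.265 -0.4    0.05 ]
tape [ 0.562 -0.419  0.025] [ 0.567 -0.426  0.002]
bottle [ 0.499 -0.638  0.049] [ 0.473 -0.553  0.219]
mug [ 0.351 -0.513  0.049] [ 0.352 -0.531  0.004]
tray [[0.573, 0.491, 0.096], [0.572, 0.244, 0.096], [0.421, 0.247, 0.096], [0.424, 0.488, 0.096]] [[0.504, 0.376, 0.066], [0.567, 0.367, 0.103], [0.429, 0.375, 0.059]]
```

View pics/c1.png

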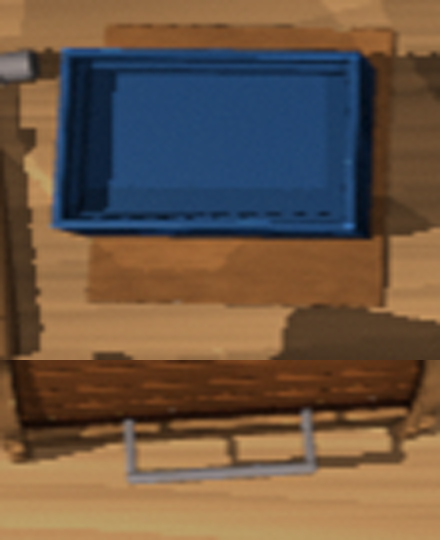

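The crop gives the rim corners as (62,50), (360,50), (356,228) and (54,228), and the bar ends as (130,477) and (313,466). I'll compute the tray and bar poses from these, plus the first move.

```bash
cat >> h.py <<'E'
from scipy.spatial.transform import Rotation as Ro
S0=np.array([.642,-.0405]); SY=np.radians(3.33)
def store(x,y,z): c,s=np.cos(SY),np.sin(SY); return np.array([S0[0]+c*x-s*y,S0[1]+s*x+c*y,z])
def pose(g,yaw,lean=0,ld=None,off=.0188):
    """grasp point g, closing direction yaw deg; lean deg: fingertips toward horizontal direction ld deg"""
    z=np.array([0,0,-1.]); y=np.array([np.cos(np.radians(yaw)),np.sin(np.radians(yaw)),0]); R=np.c_[np.cross(y,z),y,z]
    if lean: l=np.radians(yaw if ld is None else ld); R=Ro.from_rotvec(np.radians(lean)*np.array([np.sin(l),-np.cos(l),0])).as_matrix()@R
    return np.array(g)+off*R[:,2],R
def delta(p,R,o=None):
    o=o or arm.observe(); r=(Ro.from_matrix(R)*Ro.from_rotvec(o["tool_rot"]).inv()).as_rotvec(degrees=True)
    print("d mm",((p-o["ee_pos"])*1e3).round(1),"rot",r.round(1),"rows>=",max(np.linalg.norm(p-o["ee_pos"])/.05,np.linalg.norm(r)/8.59).round(1))
E
python3 - <<'E'
from h import *
z=load("top0")
c=np.array([[62,50],[360,50],[356,228],[54,228]])/4+[95,150]
T=onz(z,c,.096); print(T.round(4).tolist(),T.mean(0)); print("yaw from long sides",np.degrees(np.arctan2(*(T[1]-T[0])[:2])),np.degrees(np.arctan2(*(T[2]-T[3])[:2])),np.linalg.norm(T[1]-T[0]),np.linalg.norm(T[2]-T[1]))
b=np.array([[130,477-360],[313,466-360]])/4+[225,180]; B=onz(z,b,.115); print("bar",B.round(4).tolist(),B.mean(0))
for a in (.1,.15,.2): print(a,store(-.222*np.cos(a+.035),0,.075+.222*np.sin(a+.035)))
p,R=pose(store(-.218,0,.115),3.3,20); print(p); delta(p,R); delta(p+[0,0,.12],R)
E
```

```text
[[0.5729, 0.4918, 0.096], [0.572, 0.2521, 0.096], [0.4284, 0.252, 0.096], [0.4292, 0.4913, 0.096]] [0.50064565 0.37177859 0.096     ]
yaw from long sides -179.7850034450742 -179.80549134429484 0.23966155653308346 0.14362883567548607
bar [[0.4187, 0.0191, 0.115], [0.4269, -0.1231, 0.115]] [ 0.42277967 -0.05199742  0.115     ]
0.1 [ 0.42239133 -0.05327793  0.10487905]
0.15 [ 0.42415659 -0.05317522  0.11583613]
0.2 [ 0.42646635 -0.05304082  0.12669114]
[ 0.4307874  -0.05279278  0.09733378]
d mm [ 214.1 -718.1 -116. ] rot [ 13.  -16.9 -67.9] rows>= 15.2
d mm [ 214.1 -718.1    4. ] rot [ 13.  -16.9 -67.9] rows>= 15.0
```

Emit:
{"op": "apply_moves", "data": {
  "targets": [
    {"x": 200, "y": -290, "z": 10, "wx": 6, "wy": -7, "wz": -30},
    {"x": 200, "y": -290, "z": 10, "wx": 6, "wy": -7, "wz": -30},
    {"x": 200, "y": -290, "z": 10, "wx": 6, "wy": -7, "wz": -30},
    {"x": 200, "y": -290, "z": 10, "wx": 6, "wy": -7, "wz": -30},
    {"x": 200, "y": -290, "z": 10, "wx": 6, "wy": -7, "wz": -30},
    {"x": 200, "y": -290, "z": 10, "wx": 6, "wy": -7, "wz": -30},
    {"x": 200, "y": -290, "z": 10, "wx": 6, "wy": -7, "wz": -30},
    {"x": 214, "y": -718, "z": -20, "wx": 13, "wy": -16.9, "wz": -67.9},
    {"x": 214, "y": -718, "z": -20, "wx": 13, "wy": -16.9, "wz": -67.9},
    {"x": 214, "y": -718, "z": -20, "wx": 13, "wy": -16.9, "wz": -67.9},
    {"x": 214, "y": -718, "z": -20, "wx": 13, "wy": -16.9, "wz": -67.9},
    {"x": 214, "y": -718, "z": -20, "wx": 13, "wy": -16.9, "wz": -67.9},
    {"x": 214, "y": -718, "z": -20, "wx": 13, "wy": -16.9, "wz": -67.9},
    {"x": 214, "y": -718, "z": -20, "wx": 13, "wy": -16.9, "wz": -67.9},
    {"x": 214, "y": -718, "z": -20, "wx": 13, "wy": -16.9, "wz": -67.9},
    {"x": 214, "y": -718, "z": -20, "wx": 13, "wy": -16.9, "wz": -67.9},
    {"x": 214, "y": -718, "z": -20, "wx": 13, "wy": -16.9, "wz": -67.9},
    {"x": 214, "y": -718, "z": -20, "wx": 13, "wy": -16.9, "wz": -67.9}
  ],
  "gripper": 0.36
}}

```text
time_s: 1.9
ee_pos: [0.4304, -0.0535, 0.1937]
tool_rot: [1.979, 2.09, 0.369]
contact_force: [0.5, -0.4, -0.2]
gripper_width: 0.36
grasp_force: 0.0
```

Run:
```python
from h import *
p,R=pose(store(-.2195,0,.115),3.3,20); delta(p,R)
snap("wrist","w1"); z=load("w1")
for a in (.1,.15,.2):
  print(a,proj(z,[store(-.222*np.cos(a+.035),y,.075+.222*np.sin(a+.035)) for y in (-.07,0,.07)]).round(0).tolist())
```

```text
d mm [ -1.1   0.6 -96.4] rot [0.  0.  0.2] rows>= 1.9
0.1 [[217.0, 270.0], [214.0, 199.0], [210.0, 116.0]]
0.15 [[222.0, 276.0], [219.0, 203.0], [215.0, 117.0]]
0.2 [[227.0, 281.0], [224.0, 206.0], [221.0, 117.0]]
```

View pics/w1.png

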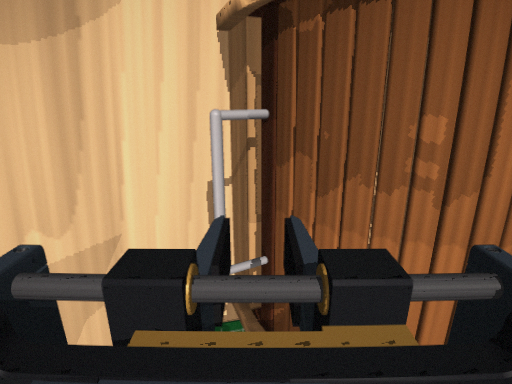

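The bar end shows at (216,115), which matches a door angle of about 0.14. I'll approach along the tool axis and grip.

Emit:
{"op": "apply_moves", "data": {
  "targets": [
    {"x": -28, "y": 0, "z": -20},
    {"x": -28, "y": 0, "z": -20},
    {"x": -15, "y": 0, "z": -55},
    {"x": -1, "y": 0, "z": -96},
    {"x": -1, "y": 0, "z": -96},
    {"x": -1, "y": 0, "z": -96}
  ]
}}

```text
invalid input at $.targets[0]: expected keys x, y, z, wx, wy, wz
```

Emit:
{"op": "apply_moves", "data": {
  "targets": [
    {"x": 0},
    {"x": 0},
    {"x": 0},
    {"x": 0},
    {"x": 0}
  ],
  "gripper": 0,
  "newtons": 25
}}

```text
invalid input at $.targets[0]: expected keys x, y, z, wx, wy, wz
```

Run:
```python
from h import *
o=arm.observe(); R=Ro.from_rotvec(o["tool_rot"]).as_matrix(); g=o["ee_pos"]-.0188*R[:,2]
d=g-np.r_[S0,0]; xl=d[0]*np.cos(SY)+d[1]*np.sin(SY); print("grasp",g,"xl",xl,"r",np.hypot(xl,g[2]-.075),"a",np.arctan2(g[2]-.075,-xl)-.035, o["contact_force"],o["gripper_width"])
a0=np.arctan2(g[2]-.075,-xl)-.035; r=.222
for a in np.linspace(a0,1.71,19): print((1e3*(store(-r*np.cos(a+.035),0,.075+r*np.sin(a+.035))-store(-r*np.cos(a0+.035),0,.075+r*np.sin(a0+.035)))).round(0))
```

```text
grasp [ 0.42401083 -0.05267902  0.21137473] xl -0.21832854629469103 r 0.2574207103699081 a 0.5233337765051685 [ 0.78891642  0.260157   -0.33809436] 0.35900005011736136
[0. 0. 0.]
[ 8.  0. 12.]
[17.  1. 24.]
[27.  2. 35.]
[37.  2. 45.]
[48.  3. 55.]
[60.  3. 63.]
[72.  4. 72.]
[85.  5. 79.]
[98.  6. 85.]
[111.   6.  91.]
[125.   7.  95.]
[139.   8.  99.]
[154.   9. 102.]
[168.  10. 104.]
[183.  11. 104.]
[197.  11. 104.]
[212.  12. 103.]
[226.  13. 101.]
```

All six keys are required in each row.

Emit:
{"op": "apply_moves", "data": {
  "targets": [
    {"x": -28, "y": 0, "z": -20, "wx": 0, "wy": 0, "wz": 0},
    {"x": -28, "y": 0, "z": -20, "wx": 0, "wy": 0, "wz": 0},
    {"x": -15, "y": 0, "z": -55, "wx": 0, "wy": 0, "wz": 0},
    {"x": -1, "y": 0, "z": -96, "wx": 0, "wy": 0, "wz": 0},
    {"x": -1, "y": 0, "z": -96, "wx": 0, "wy": 0, "wz": 0},
    {"x": -1, "y": 0, "z": -96, "wx": 0, "wy": 0, "wz": 0}
  ]
}}

```text
time_s: 2.55
ee_pos: [0.4302, -0.0521, 0.101]
tool_rot: [1.975, 2.097, 0.369]
contact_force: [0.6, -0.1, 0.3]
gripper_width: 0.359
grasp_force: 0.0
```

Emit:
{"op": "apply_moves", "data": {
  "targets": [
    {"x": 0, "y": 0, "z": 0, "wx": 0, "wy": 0, "wz": 0},
    {"x": 0, "y": 0, "z": 0, "wx": 0, "wy": 0, "wz": 0},
    {"x": 0, "y": 0, "z": 0, "wx": 0, "wy": 0, "wz": 0},
    {"x": 0, "y": 0, "z": 0, "wx": 0, "wy": 0, "wz": 0},
    {"x": 0, "y": 0, "z": 0, "wx": 0, "wy": 0, "wz": 0}
  ],
  "gripper": 0,
  "newtons": 25
}}

```text
time_s: 3.05
ee_pos: [0.4293, -0.0531, 0.1016]
tool_rot: [1.976, 2.095, 0.37]
contact_force: [-6.1, -2.0, 2.7]
gripper_width: 0.1
grasp_force: 25.0
```

Run:
```python
from h import *
o=arm.observe(); R=Ro.from_rotvec(o["tool_rot"]).as_matrix(); g=o["ee_pos"]-.0188*R[:,2]
d=g-np.r_[S0,0]; xl=d[0]*np.cos(SY)+d[1]*np.sin(SY); print("grasp",g,"xl",xl,"r",np.hypot(xl,g[2]-.075),"a",np.arctan2(g[2]-.075,-xl)-.035, o["contact_force"],o["gripper_width"])
a0=np.arctan2(g[2]-.075,-xl)-.035; r=.222
for a in np.linspace(a0,1.71,19): print((1e3*(store(-r*np.cos(a+.035),0,.075+r*np.sin(a+.035))-store(-r*np.cos(a0+.035),0,.075+r*np.sin(a0+.035)))).round(0))
```

```text
grasp [ 0.42286928 -0.05346691  0.11926357] xl -0.21951393345095546 r 0.22393220153867546 a 0.16397541465616466 [-6.0834826  -1.98183752  2.65761932] 0.1000196476708323
[0. 0. 0.]
[ 5.  0. 19.]
[11.  1. 37.]
[18.  1. 54.]
[27.  2. 71.]
[38.  2. 87.]
[ 50.   3. 102.]
[ 63.   4. 115.]
[ 77.   4. 128.]
[ 92.   5. 139.]
[108.   6. 150.]
[125.   7. 158.]
[143.   8. 165.]
[161.   9. 171.]
[180.  10. 175.]
[199.  12. 177.]
[218.  13. 178.]
[237.  14. 177.]
[256.  15. 175.]
```

Emit:
{"op": "apply_moves", "data": {
  "targets": [
    {"x": 5, "y": 0, "z": 19, "wx": 0, "wy": 0, "wz": 0},
    {"x": 11, "y": 1, "z": 37, "wx": 0, "wy": 0, "wz": 0},
    {"x": 18, "y": 1, "z": 54, "wx": 0, "wy": 0, "wz": 0},
    {"x": 27, "y": 2, "z": 71, "wx": 0, "wy": 0, "wz": 0},
    {"x": 38, "y": 2, "z": 87, "wx": 0, "wy": 0, "wz": 0},
    {"x": 50, "y": 3, "z": 102, "wx": 0, "wy": 0, "wz": 0},
    {"x": 63, "y": 4, "z": 115, "wx": 0, "wy": 0, "wz": 0},
    {"x": 77, "y": 4, "z": 128, "wx": 0, "wy": 0, "wz": 0},
    {"x": 92, "y": 5, "z": 139, "wx": 0, "wy": 0, "wz": 0},
    {"x": 108, "y": 6, "z": 150, "wx": 0, "wy": 0, "wz": 0}
  ]
}}

```text
time_s: 4.05
ee_pos: [0.5373, -0.0467, 0.2525]
tool_rot: [1.977, 2.095, 0.37]
contact_force: [-2.2, 3.0, -2.8]
gripper_width: 0.106
grasp_force: 25.0
```

```bash
cat > bar.py <<'E'
from h import *
import sys
o=arm.observe(); R=Ro.from_rotvec(o["tool_rot"]).as_matrix(); g=o["ee_pos"]-.0188*R[:,2]
d=g-np.r_[S0,0]; xl=d[0]*np.cos(SY)+d[1]*np.sin(SY); a0=np.arctan2(g[2]-.075,-xl)-.035; r=.222
print("grasp",g,"r",np.hypot(xl,g[2]-.075),"a",a0,o["contact_force"],o["gripper_width"],o["grasp_force"])
for a in np.linspace(a0,float(sys.argv[1]),int(sys.argv[2]))[1:]: print((1e3*(store(-r*np.cos(a+.035),0,.075+r*np.sin(a+.035))-g)).round(0))
E
python3 bar.py 1.72 9
```

```text
grasp [ 0.53092301 -0.04706585  0.27021838] r 0.22470294734318505 a 1.0177419192283648 [-2.23742717  3.02295456 -2.7938855 ] 0.10628310014721028 25.000038743019104
[19.  1.  7.]
[37.  2. 14.]
[55.  3. 20.]
[74.  4. 24.]
[94.  6. 26.]
[113.   7.  27.]
[132.   8.  26.]
[152.   9.  23.]
```

Emit:
{"op": "apply_moves", "data": {
  "targets": [
    {"x": 19, "y": 1, "z": 8, "wx": 0, "wy": 0, "wz": 0},
    {"x": 37, "y": 2, "z": 16, "wx": 0, "wy": 0, "wz": 0},
    {"x": 55, "y": 3, "z": 22, "wx": 0, "wy": 0, "wz": 0},
    {"x": 74, "y": 4, "z": 26, "wx": 0, "wy": 0, "wz": 0},
    {"x": 94, "y": 6, "z": 28, "wx": 0, "wy": 0, "wz": 0},
    {"x": 113, "y": 7, "z": 29, "wx": 0, "wy": 0, "wz": 0},
    {"x": 132, "y": 8, "z": 28, "wx": 0, "wy": 0, "wz": 0},
    {"x": 150, "y": 9, "z": 26, "wx": 0, "wy": 0, "wz": 0},
    {"x": 153, "y": 9, "z": 25, "wx": 0, "wy": 0, "wz": 0},
    {"x": 153, "y": 9, "z": 25, "wx": 0, "wy": 0, "wz": 0}
  ]
}}

```text
time_s: 5.05
ee_pos: [0.6908, -0.0382, 0.2776]
tool_rot: [1.976, 2.095, 0.37]
contact_force: [-0.2, 0.2, 3.4]
gripper_width: 0.104
grasp_force: 25.0
```

```bash
python3 bar.py 1.72 2
```

```text
grasp [ 0.68437399 -0.03859754  0.29528538] r 0.2243312425370271 a 1.7260051557267577 [-0.21325     0.20765178  3.3787122 ] 0.10361642038136215 25.000037848949432
[-2.  0. -2.]
```

Emit:
{"op": "apply_moves", "data": {
  "targets": [
    {"x": 0, "y": 0, "z": 0, "wx": 0, "wy": 0, "wz": 0},
    {"x": 0, "y": 0, "z": 0, "wx": 0, "wy": 0, "wz": 0},
    {"x": 0, "y": 0, "z": 0, "wx": 0, "wy": 0, "wz": 0},
    {"x": -10, "y": 0, "z": 30, "wx": 0, "wy": 0, "wz": 0},
    {"x": -20, "y": 0, "z": 60, "wx": 0, "wy": 0, "wz": 0}
  ],
  "gripper": 0.36
}}

```text
time_s: 5.55
ee_pos: [0.6699, -0.0379, 0.3357]
tool_rot: [1.978, 2.097, 0.368]
contact_force: [-0.1, 0.6, -0.2]
gripper_width: 0.361
grasp_force: 0.0
```

Run:
```python
from h import *
p,R=pose([.4316,.372,.182],-.2,0,off=0); delta(p,R)
```

```text
d mm [-238.3  409.9 -153.7] rot [-0.6 19.8 -3.5] rows>= 10.0
```

Emit:
{"op": "apply_moves", "data": {
  "targets": [
    {"x": -200, "y": 200, "z": 0, "wx": -0.5, "wy": 15, "wz": -3},
    {"x": -200, "y": 200, "z": 0, "wx": -0.5, "wy": 15, "wz": -3},
    {"x": -200, "y": 200, "z": 0, "wx": -0.5, "wy": 15, "wz": -3},
    {"x": -200, "y": 200, "z": 0, "wx": -0.5, "wy": 15, "wz": -3},
    {"x": -200, "y": 200, "z": 0, "wx": -0.5, "wy": 15, "wz": -3},
    {"x": -200, "y": 200, "z": 0, "wx": -0.5, "wy": 15, "wz": -3},
    {"x": -238, "y": 410, "z": -153, "wx": -0.6, "wy": 19.8, "wz": -3.5},
    {"x": -238, "y": 410, "z": -153, "wx": -0.6, "wy": 19.8, "wz": -3.5},
    {"x": -238, "y": 410, "z": -153, "wx": -0.6, "wy": 19.8, "wz": -3.5},
    {"x": -238, "y": 410, "z": -153, "wx": -0.6, "wy": 19.8, "wz": -3.5},
    {"x": -238, "y": 410, "z": -153, "wx": -0.6, "wy": 19.8, "wz": -3.5},
    {"x": -238, "y": 410, "z": -153, "wx": -0.6, "wy": 19.8, "wz": -3.5},
    {"x": -238, "y": 410, "z": -153, "wx": -0.6, "wy": 19.8, "wz": -3.5},
    {"x": -238, "y": 410, "z": -153, "wx": -0.6, "wy": 19.8, "wz": -3.5}
  ]
}}

```text
time_s: 6.95
ee_pos: [0.433, 0.3715, 0.1836]
tool_rot: [2.224, 2.217, 0.003]
contact_force: [-0.3, 1.0, -0.3]
gripper_width: 0.36
grasp_force: 0.0
```

Run:
```python
from h import *
p,R=pose([.4316,.372,.082],-.2,0,off=0); delta(p,R)
im,d=snap("wrist","w2"); z=load("w2"); cv2.imwrite("pics/w2b.png",cv2.resize(im,(800,600),interpolation=cv2.INTER_CUBIC))
print(proj(z,[[.4276,y,.096] for y in (.372,.43,.491)]).round(1)*1.5625,proj(z,[[.4356,y,.096] for y in (.372,.43,.491)]).round(1)*1.5625)
```

```text
d mm [  -1.4    0.5 -101.6] rot [-0.   0.1 -0. ] rows>= 2.0
[[391.875   307.65625]
 [390.9375  204.0625 ]
 [389.84375  81.09375]] [[405.9375  307.5    ]
 [405.9375  203.90625]
 [405.78125  80.9375 ]]
```

View pics/w2b.png

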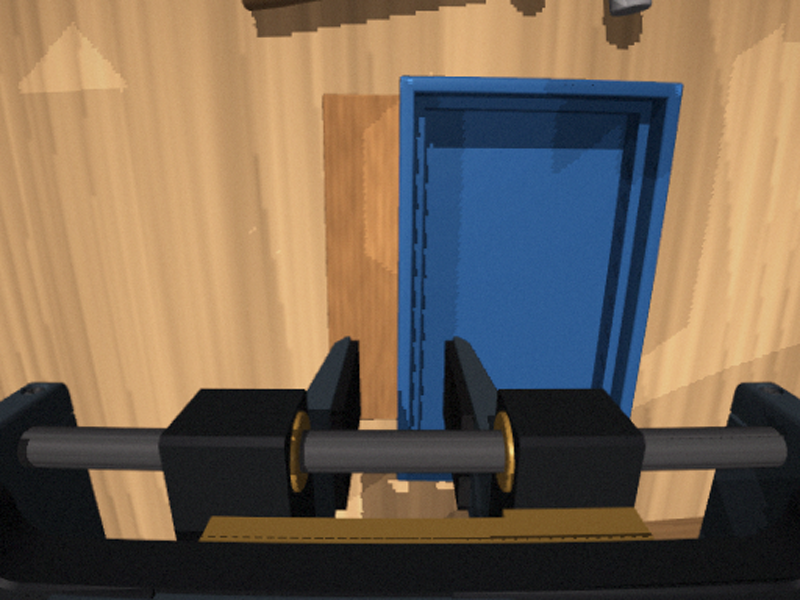

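The rim's front edge shows at x≈400 px against the predicted 391, so the tray sits about 4 mm further out. I'll correct for that, descend and pinch.

Emit:
{"op": "apply_moves", "data": {
  "targets": [
    {"x": 3, "y": 0, "z": -50, "wx": 0, "wy": 0, "wz": 0},
    {"x": 3, "y": 0, "z": -80, "wx": 0, "wy": 0, "wz": 0},
    {"x": 3, "y": 0, "z": -95, "wx": 0, "wy": 0, "wz": 0},
    {"x": 3, "y": 0, "z": -102, "wx": 0, "wy": 0, "wz": 0},
    {"x": 3, "y": 0, "z": -102, "wx": 0, "wy": 0, "wz": 0},
    {"x": 3, "y": 0, "z": -102, "wx": 0, "wy": 0, "wz": 0},
    {"x": 3, "y": 0, "z": -102, "wx": 0, "wy": 0, "wz": 0}
  ]
}}

```text
time_s: 7.7
ee_pos: [0.4364, 0.3725, 0.0822]
tool_rot: [2.225, 2.217, 0.006]
contact_force: [0.7, -0.2, 0.2]
gripper_width: 0.361
grasp_force: 0.0
```

Emit:
{"op": "apply_moves", "data": {
  "targets": [
    {"x": 0, "y": 0, "z": 0, "wx": 0, "wy": 0, "wz": 0},
    {"x": 0, "y": 0, "z": 0, "wx": 0, "wy": 0, "wz": 0},
    {"x": 0, "y": 0, "z": 0, "wx": 0, "wy": 0, "wz": 0},
    {"x": 0, "y": 0, "z": 0, "wx": 0, "wy": 0, "wz": 0},
    {"x": 0, "y": 0, "z": 0, "wx": 0, "wy": 0, "wz": 0},
    {"x": 0, "y": 0, "z": 0, "wx": 0, "wy": 0, "wz": 0}
  ],
  "gripper": 0,
  "newtons": 45
}}

```text
time_s: 8.3
ee_pos: [0.4357, 0.3721, 0.081]
tool_rot: [2.225, 2.217, 0.003]
contact_force: [-1.7, -0.5, 5.5]
gripper_width: 0.083
grasp_force: 45.0
```

Emit:
{"op": "apply_moves", "data": {
  "targets": [
    {"x": 0, "y": 0, "z": 5, "wx": 0, "wy": 0, "wz": 0},
    {"x": 0, "y": 0, "z": 10, "wx": 0, "wy": 0, "wz": 0},
    {"x": 0, "y": 0, "z": 15, "wx": 0, "wy": 0, "wz": 0},
    {"x": 0, "y": 0, "z": 20, "wx": 0, "wy": 0, "wz": 0},
    {"x": 0, "y": 0, "z": 25, "wx": 0, "wy": 0, "wz": 0},
    {"x": 0, "y": 0, "z": 35, "wx": 0, "wy": 0, "wz": 0},
    {"x": 0, "y": 0, "z": 50, "wx": 0, "wy": 0, "wz": 0},
    {"x": 0, "y": 0, "z": 70, "wx": 0, "wy": 0, "wz": 0},
    {"x": 0, "y": 0, "z": 90, "wx": 0, "wy": 0, "wz": 0},
    {"x": 0, "y": 0, "z": 90, "wx": 0, "wy": 0, "wz": 0},
    {"x": 0, "y": 0, "z": 90, "wx": 0, "wy": 0, "wz": 0}
  ]
}}

```text
time_s: 9.4
ee_pos: [0.4358, 0.3721, 0.1714]
tool_rot: [2.225, 2.217, 0.004]
contact_force: [-1.0, 0.0, -1.4]
gripper_width: 0.082
grasp_force: 45.0
```

Run:
```python
from h import *
im,d=snap("side","s1"); cv2.imwrite("pics/s1b.png",cv2.resize(im[30:230,150:420],(800,592),interpolation=cv2.INTER_CUBIC)); z=load("s1")
o=arm.observe(); print(o["contact_force"],o["moment"],o["ee_pos"])
im,d=snap("wrist","w3"); z=load("w3"); C=cloud(z)
# tray tilt from wrist depth: floor points
m=(C[...,2]>.08)&(C[...,0]>.46)&(C[...,0]<.55)&(C[...,1]>.40)&(C[...,1]<.46)
P=C[m]; A=np.c_[P,np.ones(len(P))]; 
for x0 in np.arange(.46,.58,.02): q=C[(C[...,2]>.06)&(abs(C[...,0]-x0)<.004)&(abs(C[...,1]-.43)<.02)]; print(round(x0,2),np.median(q[:,2]) if len(q) else None)
```

```text
[ 0.64204682 -0.97828065 -2.38015154] [-0.06188469  0.15061958  0.0126556 ] [0.43544744 0.37186376 0.17062382]
0.46 0.1518638476424829
0.48 0.1518971561778779
0.5 0.1518041159269857
0.52 0.15172636496222563
0.54 0.15166068493056156
0.56 0.1542383379045071
```

View pics/s1b.png

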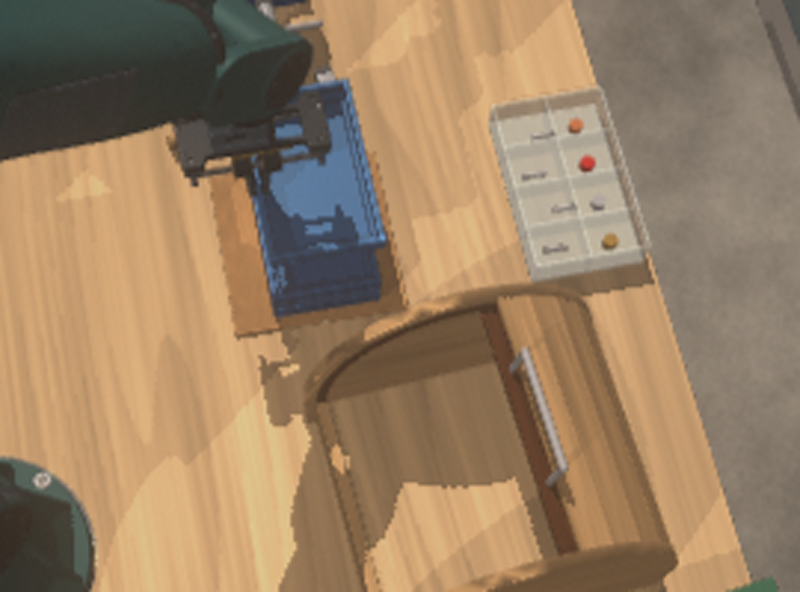

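The tray is level and held (floor at z 0.152 across its depth), the store is open, and the lower pile is undisturbed. I'll carry the tray over the store.

Emit:
{"op": "apply_moves", "data": {
  "targets": [
    {"x": 0, "y": 0, "z": 40, "wx": 0, "wy": 0, "wz": 0},
    {"x": 0, "y": 0, "z": 80, "wx": 0, "wy": 0, "wz": 0},
    {"x": 0, "y": 0, "z": 120, "wx": 0, "wy": 0, "wz": 0},
    {"x": 0, "y": -20, "z": 150, "wx": 0, "wy": 0, "wz": 0},
    {"x": 5, "y": -50, "z": 160, "wx": 0, "wy": 0, "wz": 0.5},
    {"x": 10, "y": -90, "z": 160, "wx": 0, "wy": 0, "wz": 1},
    {"x": 20, "y": -130, "z": 160, "wx": 0, "wy": 0, "wz": 1.5},
    {"x": 28, "y": -170, "z": 160, "wx": 0, "wy": 0, "wz": 2},
    {"x": 35, "y": -210, "z": 160, "wx": 0, "wy": 0, "wz": 2.5},
    {"x": 42, "y": -250, "z": 160, "wx": 0, "wy": 0, "wz": 3},
    {"x": 48, "y": -290, "z": 160, "wx": 0, "wy": 0, "wz": 3.5},
    {"x": 55, "y": -330, "z": 160, "wx": 0, "wy": 0, "wz": 3.6},
    {"x": 60, "y": -370, "z": 160, "wx": 0, "wy": 0, "wz": 3.6},
    {"x": 66, "y": -400, "z": 160, "wx": 0, "wy": 0, "wz": 3.6},
    {"x": 68, "y": -420, "z": 160, "wx": 0, "wy": 0, "wz": 3.6},
    {"x": 68, "y": -420, "z": 140, "wx": 0, "wy": 0, "wz": 3.6},
    {"x": 68, "y": -420, "z": 110, "wx": 0, "wy": 0, "wz": 3.6},
    {"x": 68, "y": -420, "z": 110, "wx": 0, "wy": 0, "wz": 3.6},
    {"x": 68, "y": -420, "z": 110, "wx": 0, "wy": 0, "wz": 3.6}
  ]
}}

```text
time_s: 11.4
ee_pos: [0.5034, -0.0479, 0.2806]
tool_rot: [-2.154, -2.286, -0.001]
contact_force: [0.4, -0.1, -1.5]
gripper_width: 0.085
grasp_force: 45.0
```

Run:
```python
from h import *
im,d=snap("top","t2"); cv2.imwrite("pics/t2b.png",cv2.resize(im[60:230,190:430],(800,567),interpolation=cv2.INTER_CUBIC)); z=load("t2")
o=arm.observe(); print(o["ee_pos"],o["contact_force"])
p,R=pose(store(-.139,0,.082),3.1,off=0); delta(p,R)
q=lambda P:((proj(z,P)-[190,60])*800/240).round(0).tolist()
print("cheek top inner/outer @x=0",q([store(0,y,.265) for y in (-.17,-.155,.155,.17)]))
print("cheek @x=-.15",q([store(-.15,y,.075+(.19**2-.15**2)**.5) for y in (-.17,-.155,.155,.17)]))
zz=o["ee_pos"][2]+.014
print("rim corners expected",q([store(x,y,zz) for x in (-.143,.003) for y in (-.12,.12)]))
```

```text
[ 0.50398714 -0.04791006  0.28153179] [ 0.73634718  0.1726872  -0.44996375]
d mm [  -0.8   -0.7 -199.5] rot [-0.   0.1 -0.3] rows>= 4.0
cheek top inner/outer @x=0 [[495.0, 203.0], [477.0, 205.0], [109.0, 227.0], [91.0, 228.0]]
cheek @x=-.15 [[494.0, 394.0], [477.0, 395.0], [126.0, 417.0], [109.0, 418.0]]
rim corners expected [[455.0, 367.0], [157.0, 385.0], [441.0, 192.0], [148.0, 210.0]]
```

View pics/t2b.png

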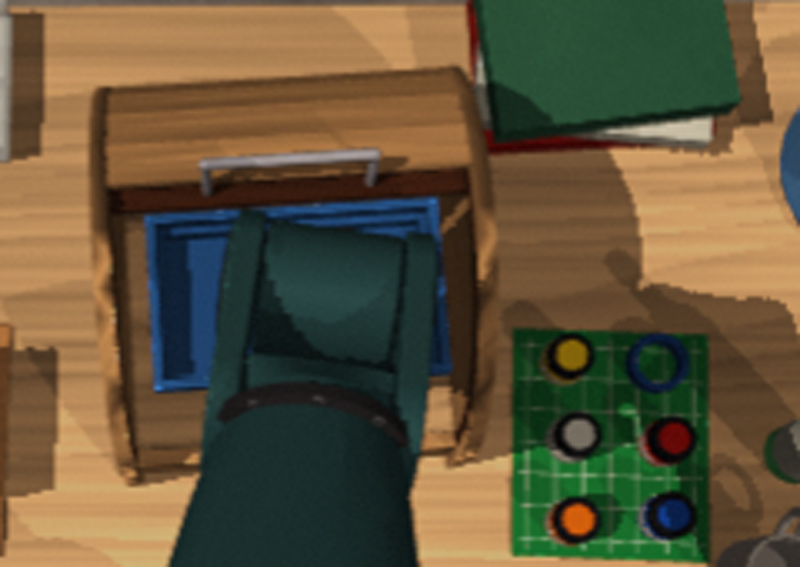

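The seen tray corners (148,214), (157,390) and (440,200) match the expected ones, and the tray is centred between the cheeks. I'll lower it.

Emit:
{"op": "apply_moves", "data": {
  "targets": [
    {"x": -1, "y": -1, "z": -30, "wx": 0, "wy": 0, "wz": 0},
    {"x": -1, "y": -1, "z": -60, "wx": 0, "wy": 0, "wz": 0},
    {"x": -1, "y": -1, "z": -90, "wx": 0, "wy": 0, "wz": 0},
    {"x": -1, "y": -1, "z": -120, "wx": 0, "wy": 0, "wz": 0},
    {"x": -1, "y": -1, "z": -150, "wx": 0, "wy": 0, "wz": 0},
    {"x": -1, "y": -1, "z": -175, "wx": 0, "wy": 0, "wz": 0},
    {"x": -1, "y": -1, "z": -190, "wx": 0, "wy": 0, "wz": 0},
    {"x": -1, "y": -1, "z": -195, "wx": 0, "wy": 0, "wz": 0},
    {"x": -1, "y": -1, "z": -198, "wx": 0, "wy": 0, "wz": 0},
    {"x": -1, "y": -1, "z": -198, "wx": 0, "wy": 0, "wz": 0},
    {"x": -1, "y": -1, "z": -198, "wx": 0, "wy": 0, "wz": 0}
  ]
}}

```text
time_s: 12.55
ee_pos: [0.5034, -0.049, 0.0839]
tool_rot: [2.153, 2.285, 0.004]
contact_force: [-0.4, -0.0, -1.9]
gripper_width: 0.082
grasp_force: 45.0
```

Emit:
{"op": "apply_moves", "data": {
  "targets": [
    {"x": 0, "y": 0, "z": -1, "wx": 0, "wy": 0, "wz": 0},
    {"x": 0, "y": 0, "z": -2, "wx": 0, "wy": 0, "wz": 0},
    {"x": 0, "y": 0, "z": -3, "wx": 0, "wy": 0, "wz": 0},
    {"x": 0, "y": 0, "z": -3, "wx": 0, "wy": 0, "wz": 0},
    {"x": 0, "y": 0, "z": -3, "wx": 0, "wy": 0, "wz": 0}
  ]
}}

```text
time_s: 13.05
ee_pos: [0.5029, -0.049, 0.081]
tool_rot: [2.154, 2.286, 0.003]
contact_force: [-8.5, 1.0, 23.7]
gripper_width: 0.082
grasp_force: 45.0
```

Emit:
{"op": "apply_moves", "data": {
  "targets": [
    {"x": 0, "y": 0, "z": 2, "wx": 0, "wy": 0, "wz": 0},
    {"x": 0, "y": 0, "z": 2, "wx": 0, "wy": 0, "wz": 0}
  ]
}}

```text
time_s: 13.25
ee_pos: [0.5028, -0.049, 0.0821]
tool_rot: [2.154, 2.286, 0.003]
contact_force: [0.9, 0.0, -1.7]
gripper_width: 0.087
grasp_force: 45.0
```

Emit:
{"op": "apply_moves", "data": {
  "targets": [
    {"x": 0, "y": 0, "z": 0, "wx": 0, "wy": 0, "wz": 0},
    {"x": 0, "y": 0, "z": 0, "wx": 0, "wy": 0, "wz": 0},
    {"x": 0, "y": 0, "z": 0, "wx": 0, "wy": 0, "wz": 0},
    {"x": 0, "y": 0, "z": 20, "wx": 0, "wy": 0, "wz": 0},
    {"x": 0, "y": 0, "z": 60, "wx": 0, "wy": 0, "wz": 0},
    {"x": 0, "y": 0, "z": 100, "wx": 0, "wy": 0, "wz": 0},
    {"x": 0, "y": 0, "z": 150, "wx": 0, "wy": 0, "wz": 0},
    {"x": 0, "y": 0, "z": 190, "wx": 0, "wy": 0, "wz": 0},
    {"x": 0, "y": 0, "z": 220, "wx": 0, "wy": 0, "wz": 0}
  ],
  "gripper": 0.3
}}

```text
time_s: 14.15
ee_pos: [0.5031, -0.049, 0.3048]
tool_rot: [2.152, 2.284, 0.005]
contact_force: [-0.3, 0.6, -1.0]
gripper_width: 0.298
grasp_force: 0.0
```

Run:
```python
from h import *
o=arm.observe(); print(o["ee_pos"],o["contact_force"])
im,d=snap("side","s3"); z=load("s3"); C=cloud(z)
for x in (-.11,-.08,-.03): print(x,[np.median(C[np.linalg.norm(C[...,:2]-store(x,y,0)[:2],axis=-1)<.008][:,2]).round(4) for y in (-.08,0,.08)])
z=load("t2")
n="yel white red orange blue tape".split(); px=[(568,352),(577,433),(670,438),(576,519),(669,514),(658,361)]
for a,(u,v) in zip(n,px): print(a,onz(z,[(u*.3+190,v*.3+60)],.049 if a!="tape" else .025)[0].round(4))
im,d=snap("top","t3"); z=load("t3"); cv2.imwrite("pics/t3b.png",cv2.resize(im[60:230,190:430],(800,567),interpolation=cv2.INTER_CUBIC))
```

```text
[ 0.50308007 -0.04900619  0.3047878 ] [-0.28036082  0.57653723 -0.97843194]
-0.11 [np.float64(0.0662), np.float64(0.5972), np.float64(0.0657)]
-0.08 [np.float64(0.0651), np.float64(0.0646), np.float64(nan)]
-0.03 [np.float64(0.0645), np.float64(0.0632), np.float64(0.0657)]
yel [ 0.5692 -0.3213  0.049 ]
white [ 0.4878 -0.3272  0.049 ]
red [ 0.4825 -0.4182  0.049 ]
orange [ 0.4029 -0.3231  0.049 ]
blue [ 0.4075 -0.4137  0.049 ]
tape [ 0.5645 -0.4176  0.025 ]
  return _methods._mean(a, axis=axis, dtype=dtype,
  ret = ret.dtype.type(ret / rcount)
```

View pics/t3b.png

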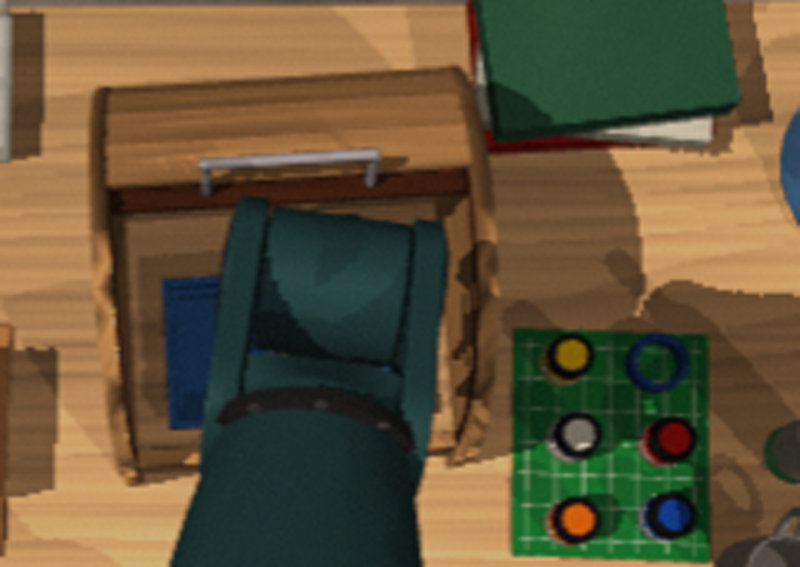

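The tray lies flat in the store (floor at about 0.065). Pots on the mat in this crop: yellow (568,352), white (577,433), red (670,438), orange (576,519), blue (669,514). My layout is four pots at tray corners with the fingers closing along y, and the last near the centre with them closing along x. I'll go to yellow and check the bias with the wrist camera.

Emit:
{"op": "apply_moves", "data": {
  "targets": [
    {"x": 15, "y": -45, "z": 0, "wx": 0, "wy": 0, "wz": 0},
    {"x": 25, "y": -90, "z": 0, "wx": 0, "wy": 0, "wz": 0},
    {"x": 40, "y": -135, "z": 0, "wx": 0, "wy": 0, "wz": 0},
    {"x": 55, "y": -180, "z": 0, "wx": 0, "wy": 0, "wz": 0},
    {"x": 66, "y": -225, "z": -10, "wx": 0, "wy": 0, "wz": 0},
    {"x": 66, "y": -272, "z": -30, "wx": 0, "wy": 0, "wz": 0},
    {"x": 66, "y": -272, "z": -80, "wx": 0, "wy": 0, "wz": 0},
    {"x": 66, "y": -272, "z": -130, "wx": 0, "wy": 0, "wz": 0},
    {"x": 66, "y": -272, "z": -155, "wx": 0, "wy": 0, "wz": 0},
    {"x": 66, "y": -272, "z": -155, "wx": 0, "wy": 0, "wz": 0},
    {"x": 66, "y": -272, "z": -155, "wx": 0, "wy": 0, "wz": 0}
  ],
  "gripper": 0.7
}}

```text
time_s: 15.35
ee_pos: [0.5687, -0.3209, 0.1469]
tool_rot: [2.154, 2.286, 0.002]
contact_force: [0.4, -0.1, 0.6]
gripper_width: 0.7
grasp_force: 0.0
```

Run:
```python
from h import *
im,d=snap("wrist","w4"); z=load("w4"); cv2.imwrite("pics/w4b.png",cv2.resize(im,(800,600),interpolation=cv2.INTER_CUBIC))
o=arm.observe(); print(o["ee_pos"])
for n,x,y in [("yel",.5692,-.3213),("white",.4878,-.3272),("red",.4825,-.4182)]: print(n,(proj(z,[[x,y,.049]])*1.5625).round(0))
```

```text
[ 0.56936381 -0.32128997  0.14808022]
yel [[403. 304.]]
white [[265. 306.]]
red [[261. 438.]]
```

View pics/w4b.png

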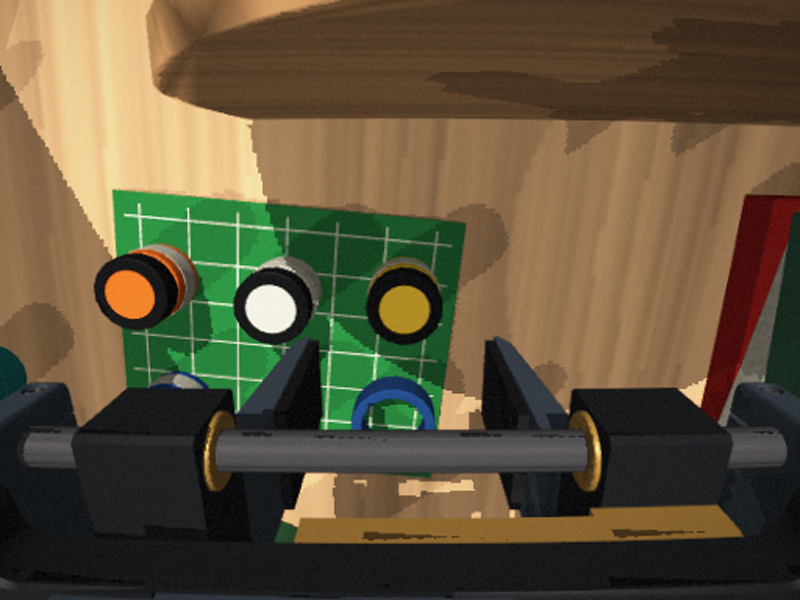

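Yellow's dot is at (404,308) against the predicted (403,304), and white's at (271,308) against (265,306). The top-camera positions are good to about 3 mm. I'll grasp yellow.

Emit:
{"op": "apply_moves", "data": {
  "targets": [
    {"x": 0, "y": -2, "z": -45, "wx": 0, "wy": 0, "wz": 0},
    {"x": 0, "y": -2, "z": -90, "wx": 0, "wy": 0, "wz": 0},
    {"x": 0, "y": -2, "z": -115, "wx": 0, "wy": 0, "wz": 0},
    {"x": 0, "y": -2, "z": -124, "wx": 0, "wy": 0, "wz": 0},
    {"x": 0, "y": -2, "z": -124, "wx": 0, "wy": 0, "wz": 0},
    {"x": 0, "y": -2, "z": -124, "wx": 0, "wy": 0, "wz": 0}
  ]
}}

```text
time_s: 16.0
ee_pos: [0.57, -0.3237, 0.0251]
tool_rot: [2.152, 2.284, 0.003]
contact_force: [-0.8, 0.4, -0.2]
gripper_width: 0.703
grasp_force: 0.0
```

Emit:
{"op": "apply_moves", "data": {
  "targets": [
    {"x": 0, "y": 0, "z": 0, "wx": 0, "wy": 0, "wz": 0},
    {"x": 0, "y": 0, "z": 0, "wx": 0, "wy": 0, "wz": 0},
    {"x": 0, "y": 0, "z": 0, "wx": 0, "wy": 0, "wz": 0},
    {"x": 0, "y": 0, "z": 0, "wx": 0, "wy": 0, "wz": 0},
    {"x": 0, "y": 0, "z": 20, "wx": 0, "wy": 0, "wz": 0},
    {"x": 0, "y": 0, "z": 60, "wx": 0, "wy": 0, "wz": 0},
    {"x": 0, "y": 0, "z": 105, "wx": 0, "wy": 0, "wz": 0},
    {"x": 0, "y": 0, "z": 150, "wx": 0, "wy": 0, "wz": 0},
    {"x": 0, "y": 0, "z": 195, "wx": 0, "wy": 0, "wz": 0},
    {"x": 0, "y": 0, "z": 240, "wx": 0, "wy": 0, "wz": 0},
    {"x": 0, "y": 0, "z": 285, "wx": 0, "wy": 0, "wz": 0},
    {"x": 0, "y": 0, "z": 295, "wx": 0, "wy": 0, "wz": 0}
  ],
  "gripper": 0,
  "newtons": 20
}}

```text
time_s: 17.2
ee_pos: [0.5702, -0.3239, 0.3241]
tool_rot: [2.149, 2.281, 0.005]
contact_force: [0.4, 0.0, -0.2]
gripper_width: 0.513
grasp_force: 20.0
```

Run:
```python
from h import *
for n,(x,y) in dict(BL=(-.039,.058),BR=(-.039,-.058),FL=(-.101,.058),FR=(-.101,-.058)).items():
    p,R=pose(store(x,y,.083),-86.7,off=0); print(n,p.round(4)); 
    if n=="BL": delta(p,R)
print("C",store(-.08,0,.083))
```

```text
BL [0.5997 0.0151 0.083 ]
d mm [  29.5  339.  -241.1] rot [  0.5   0.2 -90.1] rows>= 10.5
BR [ 0.6064 -0.1007  0.083 ]
FL [0.5378 0.0115 0.083 ]
FR [ 0.5445 -0.1043  0.083 ]
C [ 0.56213508 -0.04514694  0.083     ]
```

Emit:
{"op": "apply_moves", "data": {
  "targets": [
    {"x": 5, "y": 35, "z": 0, "wx": 0, "wy": 0, "wz": -8},
    {"x": 8, "y": 70, "z": 0, "wx": 0, "wy": 0, "wz": -16},
    {"x": 11, "y": 105, "z": 0, "wx": 0, "wy": 0, "wz": -24},
    {"x": 14, "y": 140, "z": 0, "wx": 0, "wy": 0, "wz": -32},
    {"x": 17, "y": 175, "z": 0, "wx": 0, "wy": 0, "wz": -40},
    {"x": 20, "y": 210, "z": 0, "wx": 0, "wy": 0, "wz": -48},
    {"x": 23, "y": 245, "z": 0, "wx": 0, "wy": 0, "wz": -56},
    {"x": 26, "y": 280, "z": 0, "wx": 0, "wy": 0, "wz": -64},
    {"x": 28, "y": 315, "z": 0, "wx": 0, "wy": 0, "wz": -72},
    {"x": 29, "y": 339, "z": 0, "wx": 0, "wy": 0, "wz": -80},
    {"x": 29, "y": 339, "z": 0, "wx": 0, "wy": 0, "wz": -88},
    {"x": 29, "y": 339, "z": 0, "wx": 0, "wy": 0, "wz": -90},
    {"x": 29, "y": 339, "z": -30, "wx": 0, "wy": 0, "wz": -90},
    {"x": 29, "y": 339, "z": -70, "wx": 0, "wy": 0, "wz": -90},
    {"x": 29, "y": 339, "z": -110, "wx": 0, "wy": 0, "wz": -90},
    {"x": 29, "y": 339, "z": -150, "wx": 0, "wy": 0, "wz": -90},
    {"x": 29, "y": 339, "z": -180, "wx": 0, "wy": 0, "wz": -90},
    {"x": 29, "y": 339, "z": -180, "wx": 0, "wy": 0, "wz": -90}
  ]
}}

```text
time_s: 19.0
ee_pos: [0.5947, 0.0161, 0.1337]
tool_rot: [3.139, 0.093, -0.01]
contact_force: [-0.3, 0.4, -0.3]
gripper_width: 0.511
grasp_force: 20.0
```

Run:
```python
from h import *
p,R=pose(store(-.039,.058,.085),-86.7,off=0); delta(p,R)
```

```text
d mm [  5.   -0.9 -48.7] rot [ 0.1 -0.4 -0.1] rows>= 1.0
```

Emit:
{"op": "apply_moves", "data": {
  "targets": [
    {"x": 5, "y": -1, "z": -15, "wx": 0, "wy": 0, "wz": 0},
    {"x": 5, "y": -1, "z": -30, "wx": 0, "wy": 0, "wz": 0},
    {"x": 5, "y": -1, "z": -42, "wx": 0, "wy": 0, "wz": 0},
    {"x": 5, "y": -1, "z": -42, "wx": 0, "wy": 0, "wz": 0},
    {"x": 5, "y": -1, "z": -42, "wx": 0, "wy": 0, "wz": 0}
  ]
}}

```text
time_s: 19.5
ee_pos: [0.6027, 0.015, 0.096]
tool_rot: [3.139, 0.093, 0.001]
contact_force: [0.3, 0.1, -0.4]
gripper_width: 0.507
grasp_force: 20.0
```

Emit:
{"op": "apply_moves", "data": {
  "targets": [
    {"x": -2, "y": 0, "z": -5, "wx": 0, "wy": 0, "wz": 0},
    {"x": -2, "y": 0, "z": -9, "wx": 0, "wy": 0, "wz": 0},
    {"x": -2, "y": 0, "z": -10, "wx": 0, "wy": 0, "wz": 0},
    {"x": -2, "y": 0, "z": -10, "wx": 0, "wy": 0, "wz": 0},
    {"x": -2, "y": 0, "z": -10, "wx": 0, "wy": 0, "wz": 0}
  ]
}}

```text
time_s: 20.0
ee_pos: [0.6008, 0.015, 0.086]
tool_rot: [3.139, 0.093, 0.001]
contact_force: [-0.3, 0.1, -0.9]
gripper_width: 0.511
grasp_force: 20.0
```

Emit:
{"op": "apply_moves", "data": {
  "targets": [
    {"x": 0, "y": 0, "z": -1, "wx": 0, "wy": 0, "wz": 0},
    {"x": 0, "y": 0, "z": -2, "wx": 0, "wy": 0, "wz": 0},
    {"x": 0, "y": 0, "z": -2, "wx": 0, "wy": 0, "wz": 0}
  ]
}}

```text
time_s: 20.3
ee_pos: [0.6009, 0.0151, 0.0841]
tool_rot: [3.139, 0.093, 0.002]
contact_force: [-1.3, 1.0, 2.3]
gripper_width: 0.509
grasp_force: 20.0
```

Emit:
{"op": "apply_moves", "data": {
  "targets": [
    {"x": 0, "y": 0, "z": 0, "wx": 0, "wy": 0, "wz": 0},
    {"x": 0, "y": 0, "z": 0, "wx": 0, "wy": 0, "wz": 0},
    {"x": 0, "y": 0, "z": 0, "wx": 0, "wy": 0, "wz": 0},
    {"x": 0, "y": 0, "z": 10, "wx": 0, "wy": 0, "wz": 0},
    {"x": 0, "y": 0, "z": 40, "wx": 0, "wy": 0, "wz": 0},
    {"x": 0, "y": 0, "z": 85, "wx": 0, "wy": 0, "wz": 0},
    {"x": 0, "y": 0, "z": 130, "wx": 0, "wy": 0, "wz": 0},
    {"x": 0, "y": 0, "z": 175, "wx": 0, "wy": 0, "wz": 0},
    {"x": 0, "y": 0, "z": 215, "wx": 0, "wy": 0, "wz": 0},
    {"x": 0, "y": 0, "z": 235, "wx": 0, "wy": 0, "wz": 0},
    {"x": 0, "y": 0, "z": 235, "wx": 0, "wy": 0, "wz": 0}
  ],
  "gripper": 0.62
}}

```text
time_s: 21.4
ee_pos: [0.602, 0.015, 0.3231]
tool_rot: [3.138, 0.093, 0.01]
contact_force: [-0.4, 0.6, -0.2]
gripper_width: 0.62
grasp_force: 0.0
```

```bash
cat > pots.py <<'E'
from h import *
import sys
def pots(fn,h=.049,cam="top"):
    im,d=snap(cam,fn); z=load(fn); H=cv2.cvtColor(im,cv2.COLOR_BGR2HSV); C=cloud(z)
    rng=dict(red=((0,150,60),(6,255,255)),orange=((7,150,90),(17,255,255)),yellow=((20,120,70),(32,255,255)),blue=((100,150,60),(118,255,255)),white=((0,0,90),(179,55,255)))
    for n,(a,b) in rng.items():
        m=cv2.inRange(H,a,b); m[(abs(C[...,0]-.48)>.17)|(abs(C[...,1]+.37)>.13)|(C[...,2]<.035)|(C[...,2]>.07)]=0
        k,_,st,ce=cv2.connectedComponentsWithStats(m)
        print(n,[(int(st[i,4]),onz(z,[ce[i]],h)[0][:2].round(4).tolist()) for i in range(1,k) if st[i,4]>=18])
if __name__=="__main__":
    pots(sys.argv[1]); o=arm.observe(); print(o["ee_pos"],o["contact_force"],o["q"].round(2))
E
python3 pots.py t4
```

```text
red [(64, [0.4839, -0.4212])]
orange [(77, [0.4041, -0.3244])]
yellow []
blue [(71, [0.4085, -0.4162])]
white [(76, [0.4888, -0.3284])]
[0.60108426 0.0150248  0.32062561] [-0.35468319  1.0635823  -1.20819553] [-0.01  0.11  1.86 -0.    1.16  1.5 ]
```

Emit:
{"op": "apply_moves", "data": {
  "targets": [
    {"x": -10, "y": -32, "z": 0, "wx": 0, "wy": 0, "wz": 8},
    {"x": -20, "y": -64, "z": 0, "wx": 0, "wy": 0, "wz": 16},
    {"x": -30, "y": -96, "z": 0, "wx": 0, "wy": 0, "wz": 24},
    {"x": -40, "y": -128, "z": 0, "wx": 0, "wy": 0, "wz": 32},
    {"x": -50, "y": -160, "z": 0, "wx": 0, "wy": 0, "wz": 40},
    {"x": -60, "y": -192, "z": 0, "wx": 0, "wy": 0, "wz": 48},
    {"x": -70, "y": -224, "z": 0, "wx": 0, "wy": 0, "wz": 56},
    {"x": -80, "y": -256, "z": 0, "wx": 0, "wy": 0, "wz": 64},
    {"x": -90, "y": -288, "z": 0, "wx": 0, "wy": 0, "wz": 72},
    {"x": -100, "y": -320, "z": -20, "wx": 0, "wy": 0, "wz": 80},
    {"x": -110, "y": -344, "z": -50, "wx": 0, "wy": 0, "wz": 88},
    {"x": -110, "y": -344, "z": -80, "wx": 0, "wy": 0, "wz": 90},
    {"x": -110, "y": -344, "z": -120, "wx": 0, "wy": 0, "wz": 90},
    {"x": -110, "y": -344, "z": -160, "wx": 0, "wy": 0, "wz": 90},
    {"x": -110, "y": -344, "z": -190, "wx": 0, "wy": 0, "wz": 90},
    {"x": -110, "y": -344, "z": -190, "wx": 0, "wy": 0, "wz": 90},
    {"x": -110, "y": -344, "z": -190, "wx": 0, "wy": 0, "wz": 90}
  ],
  "gripper": 0.7
}}

```text
time_s: 23.15
ee_pos: [0.4903, -0.3287, 0.1286]
tool_rot: [-2.154, -2.286, -0.002]
contact_force: [-0.1, -1.3, 0.9]
gripper_width: 0.698
grasp_force: 0.0
```

Run:
```python
from h import *
p,R=pose([.491,-.329,.0245],3.3,off=0); delta(p,R)
```

```text
d mm [   0.7   -0.3 -104.1] rot [-0.1  0.  -0.1] rows>= 2.1
```

Emit:
{"op": "apply_moves", "data": {
  "targets": [
    {"x": 1, "y": 0, "z": -45, "wx": 0, "wy": 0, "wz": 0},
    {"x": 1, "y": 0, "z": -80, "wx": 0, "wy": 0, "wz": 0},
    {"x": 1, "y": 0, "z": -98, "wx": 0, "wy": 0, "wz": 0},
    {"x": 1, "y": 0, "z": -104, "wx": 0, "wy": 0, "wz": 0},
    {"x": 1, "y": 0, "z": -104, "wx": 0, "wy": 0, "wz": 0},
    {"x": 1, "y": 0, "z": -104, "wx": 0, "wy": 0, "wz": 0}
  ]
}}

```text
time_s: 23.75
ee_pos: [0.4927, -0.3297, 0.0266]
tool_rot: [2.152, 2.284, 0.003]
contact_force: [0.6, 0.1, 0.6]
gripper_width: 0.698
grasp_force: 0.0
```

Emit:
{"op": "apply_moves", "data": {
  "targets": [
    {"x": 0, "y": 0, "z": 0, "wx": 0, "wy": 0, "wz": 0},
    {"x": 0, "y": 0, "z": 0, "wx": 0, "wy": 0, "wz": 0},
    {"x": 0, "y": 0, "z": 0, "wx": 0, "wy": 0, "wz": 0},
    {"x": 0, "y": 0, "z": 0, "wx": 0, "wy": 0, "wz": 0},
    {"x": 0, "y": 0, "z": 20, "wx": 0, "wy": 0, "wz": 0},
    {"x": 0, "y": 0, "z": 60, "wx": 0, "wy": 0, "wz": 0},
    {"x": 0, "y": 0, "z": 105, "wx": 0, "wy": 0, "wz": 0},
    {"x": 0, "y": 0, "z": 150, "wx": 0, "wy": 0, "wz": 0},
    {"x": 0, "y": 0, "z": 195, "wx": 0, "wy": 0, "wz": 0},
    {"x": 0, "y": 0, "z": 240, "wx": 0, "wy": 0, "wz": 0},
    {"x": 0, "y": 0, "z": 285, "wx": 0, "wy": 0, "wz": 0},
    {"x": 0, "y": 0, "z": 295, "wx": 0, "wy": 0, "wz": 0},
    {"x": 0, "y": 0, "z": 295, "wx": 0, "wy": 0, "wz": 0}
  ],
  "gripper": 0,
  "newtons": 20
}}

```text
time_s: 25.05
ee_pos: [0.4922, -0.3293, 0.3217]
tool_rot: [2.152, 2.284, 0.003]
contact_force: [0.1, 0.5, -1.7]
gripper_width: 0.505
grasp_force: 20.0
```

Run:
```python
from h import *
p,R=pose(store(-.101,.058,.085),-86.7,off=0); delta(p,R)
```

```text
d mm [  45.6  340.9 -236.7] rot [  0.3   0.1 -90.1] rows>= 10.5
```

Emit:
{"op": "apply_moves", "data": {
  "targets": [
    {"x": 5, "y": 35, "z": 0, "wx": 0, "wy": 0, "wz": -8},
    {"x": 10, "y": 70, "z": 0, "wx": 0, "wy": 0, "wz": -16},
    {"x": 15, "y": 105, "z": 0, "wx": 0, "wy": 0, "wz": -24},
    {"x": 20, "y": 140, "z": 0, "wx": 0, "wy": 0, "wz": -32},
    {"x": 25, "y": 175, "z": 0, "wx": 0, "wy": 0, "wz": -40},
    {"x": 30, "y": 210, "z": 0, "wx": 0, "wy": 0, "wz": -48},
    {"x": 35, "y": 245, "z": 0, "wx": 0, "wy": 0, "wz": -56},
    {"x": 40, "y": 280, "z": 0, "wx": 0, "wy": 0, "wz": -64},
    {"x": 43, "y": 315, "z": 0, "wx": 0, "wy": 0, "wz": -72},
    {"x": 45, "y": 341, "z": 0, "wx": 0, "wy": 0, "wz": -80},
    {"x": 45, "y": 341, "z": 0, "wx": 0, "wy": 0, "wz": -88},
    {"x": 45, "y": 341, "z": 0, "wx": 0, "wy": 0, "wz": -90},
    {"x": 45, "y": 341, "z": -30, "wx": 0, "wy": 0, "wz": -90},
    {"x": 45, "y": 341, "z": -70, "wx": 0, "wy": 0, "wz": -90},
    {"x": 45, "y": 341, "z": -110, "wx": 0, "wy": 0, "wz": -90},
    {"x": 45, "y": 341, "z": -150, "wx": 0, "wy": 0, "wz": -90},
    {"x": 45, "y": 341, "z": -180, "wx": 0, "wy": 0, "wz": -90},
    {"x": 45, "y": 341, "z": -205, "wx": 0, "wy": 0, "wz": -90},
    {"x": 45, "y": 341, "z": -205, "wx": 0, "wy": 0, "wz": -90},
    {"x": 45, "y": 341, "z": -205, "wx": 0, "wy": 0, "wz": -90}
  ]
}}

```text
time_s: 27.05
ee_pos: [0.5358, 0.012, 0.1141]
tool_rot: [3.139, 0.093, -0.003]
contact_force: [-0.0, 0.0, -0.7]
gripper_width: 0.51
grasp_force: 20.0
```

Run:
```python
from h import *
p,R=pose(store(-.101,.058,.086),-86.7,off=0); delta(p,R)
```

```text
d mm [  2.   -0.5 -28.1] rot [ 0.1 -0.1 -0.1] rows>= 0.6
```

Emit:
{"op": "apply_moves", "data": {
  "targets": [
    {"x": 1, "y": 0, "z": -12, "wx": 0, "wy": 0, "wz": 0},
    {"x": 1, "y": 0, "z": -22, "wx": 0, "wy": 0, "wz": 0},
    {"x": 1, "y": 0, "z": -27, "wx": 0, "wy": 0, "wz": 0},
    {"x": 1, "y": 0, "z": -29, "wx": 0, "wy": 0, "wz": 0},
    {"x": 1, "y": 0, "z": -29, "wx": 0, "wy": 0, "wz": 0},
    {"x": 1, "y": 0, "z": -29, "wx": 0, "wy": 0, "wz": 0}
  ]
}}

```text
time_s: 27.65
ee_pos: [0.5378, 0.012, 0.086]
tool_rot: [3.139, 0.093, 0.002]
contact_force: [0.6, 0.3, -0.4]
gripper_width: 0.509
grasp_force: 20.0
```

Emit:
{"op": "apply_moves", "data": {
  "targets": [
    {"x": 0, "y": 0, "z": -1, "wx": 0, "wy": 0, "wz": 0},
    {"x": 0, "y": 0, "z": -1.5, "wx": 0, "wy": 0, "wz": 0},
    {"x": 0, "y": 0, "z": -1.5, "wx": 0, "wy": 0, "wz": 0}
  ]
}}

```text
time_s: 27.95
ee_pos: [0.5381, 0.012, 0.0855]
tool_rot: [3.138, 0.093, 0.002]
contact_force: [-7.2, 0.0, 19.5]
gripper_width: 0.513
grasp_force: 20.0
```

Emit:
{"op": "apply_moves", "data": {
  "targets": [
    {"x": 0, "y": 0, "z": 0, "wx": 0, "wy": 0, "wz": 0},
    {"x": 0, "y": 0, "z": 0, "wx": 0, "wy": 0, "wz": 0},
    {"x": 0, "y": 0, "z": 0, "wx": 0, "wy": 0, "wz": 0},
    {"x": 0, "y": 0, "z": 10, "wx": 0, "wy": 0, "wz": 0},
    {"x": 0, "y": 0, "z": 40, "wx": 0, "wy": 0, "wz": 0},
    {"x": 0, "y": 0, "z": 85, "wx": 0, "wy": 0, "wz": 0},
    {"x": 0, "y": 0, "z": 130, "wx": 0, "wy": 0, "wz": 0},
    {"x": 0, "y": 0, "z": 175, "wx": 0, "wy": 0, "wz": 0},
    {"x": 0, "y": 0, "z": 215, "wx": 0, "wy": 0, "wz": 0},
    {"x": 0, "y": 0, "z": 235, "wx": 0, "wy": 0, "wz": 0},
    {"x": 0, "y": 0, "z": 235, "wx": 0, "wy": 0, "wz": 0}
  ],
  "gripper": 0.62
}}

```text
time_s: 29.05
ee_pos: [0.5389, 0.012, 0.3233]
tool_rot: [3.138, 0.093, 0.01]
contact_force: [0.7, -0.0, -1.1]
gripper_width: 0.62
grasp_force: 0.0
```

```bash
python3 pots.py t5
python3 - <<'E'
from h import *
im,d=snap("side","s5"); cv2.imwrite("pics/s5b.png",cv2.resize(im[120:300,240:400],(640,720)[:1]+(600,),interpolation=cv2.INTER_CUBIC))
E
```

```text
red [(64, [0.4839, -0.4212])]
orange [(76, [0.4042, -0.3242])]
yellow []
blue [(60, [0.409, -0.4176])]
white []
[0.53806101 0.01203995 0.32095256] [ 0.52436523  0.16213066 -0.61622291] [-0.02 -0.    1.98 -0.    1.16  1.49]
```

View pics/s5b.png

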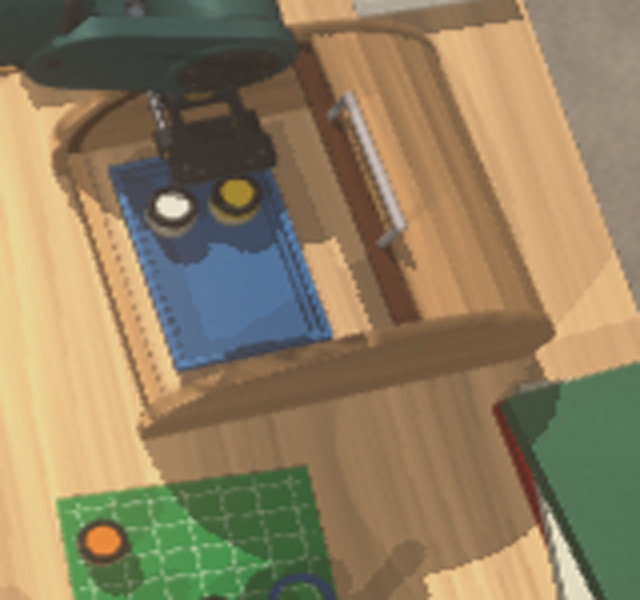

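White and yellow stand upright in the tray at (172,207) and (238,197), and the rest of the mat is unchanged. Next is orange.

Emit:
{"op": "apply_moves", "data": {
  "targets": [
    {"x": -10, "y": -32, "z": 0, "wx": 0, "wy": 0, "wz": 8},
    {"x": -20, "y": -64, "z": 0, "wx": 0, "wy": 0, "wz": 16},
    {"x": -30, "y": -96, "z": 0, "wx": 0, "wy": 0, "wz": 24},
    {"x": -40, "y": -128, "z": 0, "wx": 0, "wy": 0, "wz": 32},
    {"x": -55, "y": -160, "z": 0, "wx": 0, "wy": 0, "wz": 40},
    {"x": -70, "y": -192, "z": 0, "wx": 0, "wy": 0, "wz": 48},
    {"x": -85, "y": -224, "z": 0, "wx": 0, "wy": 0, "wz": 56},
    {"x": -100, "y": -256, "z": 0, "wx": 0, "wy": 0, "wz": 64},
    {"x": -115, "y": -288, "z": 0, "wx": 0, "wy": 0, "wz": 72},
    {"x": -125, "y": -320, "z": -20, "wx": 0, "wy": 0, "wz": 80},
    {"x": -131, "y": -337, "z": -50, "wx": 0, "wy": 0, "wz": 88},
    {"x": -131, "y": -337, "z": -80, "wx": 0, "wy": 0, "wz": 90},
    {"x": -131, "y": -337, "z": -120, "wx": 0, "wy": 0, "wz": 90},
    {"x": -131, "y": -337, "z": -160, "wx": 0, "wy": 0, "wz": 90},
    {"x": -131, "y": -337, "z": -200, "wx": 0, "wy": 0, "wz": 90},
    {"x": -131, "y": -337, "z": -220, "wx": 0, "wy": 0, "wz": 90},
    {"x": -131, "y": -337, "z": -220, "wx": 0, "wy": 0, "wz": 90},
    {"x": -131, "y": -337, "z": -220, "wx": 0, "wy": 0, "wz": 90}
  ],
  "gripper": 0.7
}}

```text
time_s: 30.95
ee_pos: [0.4062, -0.3246, 0.099]
tool_rot: [-2.154, -2.286, -0.002]
contact_force: [0.9, 0.3, 0.5]
gripper_width: 0.697
grasp_force: 0.0
```

Run:
```python
from h import *
p,R=pose([.407,-.325,.0255],3.3,off=0); delta(p,R)
```

```text
d mm [  0.8  -0.4 -73.5] rot [-0.1  0.  -0.1] rows>= 1.5
```

Emit:
{"op": "apply_moves", "data": {
  "targets": [
    {"x": 0, "y": 0, "z": -35, "wx": 0, "wy": 0, "wz": 0},
    {"x": 0, "y": 0, "z": -60, "wx": 0, "wy": 0, "wz": 0},
    {"x": 0, "y": 0, "z": -72, "wx": 0, "wy": 0, "wz": 0},
    {"x": 0, "y": 0, "z": -74, "wx": 0, "wy": 0, "wz": 0},
    {"x": 0, "y": 0, "z": -74, "wx": 0, "wy": 0, "wz": 0},
    {"x": 0, "y": 0, "z": -74, "wx": 0, "wy": 0, "wz": 0}
  ]
}}

```text
time_s: 31.55
ee_pos: [0.4074, -0.3255, 0.0266]
tool_rot: [2.153, 2.285, 0.003]
contact_force: [0.7, -0.3, -0.8]
gripper_width: 0.7
grasp_force: 0.0
```

Emit:
{"op": "apply_moves", "data": {
  "targets": [
    {"x": 0, "y": 0, "z": 0, "wx": 0, "wy": 0, "wz": 0},
    {"x": 0, "y": 0, "z": 0, "wx": 0, "wy": 0, "wz": 0},
    {"x": 0, "y": 0, "z": 0, "wx": 0, "wy": 0, "wz": 0},
    {"x": 0, "y": 0, "z": 0, "wx": 0, "wy": 0, "wz": 0},
    {"x": 0, "y": 0, "z": 20, "wx": 0, "wy": 0, "wz": 0},
    {"x": 0, "y": 0, "z": 60, "wx": 0, "wy": 0, "wz": 0},
    {"x": 0, "y": 0, "z": 105, "wx": 0, "wy": 0, "wz": 0},
    {"x": 0, "y": 0, "z": 150, "wx": 0, "wy": 0, "wz": 0},
    {"x": 0, "y": 0, "z": 195, "wx": 0, "wy": 0, "wz": 0},
    {"x": 0, "y": 0, "z": 240, "wx": 0, "wy": 0, "wz": 0},
    {"x": 0, "y": 0, "z": 285, "wx": 0, "wy": 0, "wz": 0},
    {"x": 0, "y": 0, "z": 295, "wx": 0, "wy": 0, "wz": 0},
    {"x": 0, "y": 0, "z": 295, "wx": 0, "wy": 0, "wz": 0}
  ],
  "gripper": 0,
  "newtons": 20
}}

```text
time_s: 32.85
ee_pos: [0.4071, -0.3253, 0.3218]
tool_rot: [2.152, 2.284, 0.003]
contact_force: [-0.0, 0.4, -2.4]
gripper_width: 0.509
grasp_force: 20.0
```

Run:
```python
from h import *
p,R=pose(store(-.039,-.058,.086),-86.7,off=0); delta(p,R)
```

```text
d mm [ 199.4  224.7 -235.8] rot [  0.2   0.1 -90.1] rows>= 10.5
```

Emit:
{"op": "apply_moves", "data": {
  "targets": [
    {"x": 20, "y": 22, "z": 0, "wx": 0, "wy": 0, "wz": -8},
    {"x": 40, "y": 45, "z": 0, "wx": 0, "wy": 0, "wz": -16},
    {"x": 60, "y": 67, "z": 0, "wx": 0, "wy": 0, "wz": -24},
    {"x": 80, "y": 90, "z": 0, "wx": 0, "wy": 0, "wz": -32},
    {"x": 100, "y": 112, "z": 0, "wx": 0, "wy": 0, "wz": -40},
    {"x": 120, "y": 135, "z": 0, "wx": 0, "wy": 0, "wz": -48},
    {"x": 140, "y": 157, "z": 0, "wx": 0, "wy": 0, "wz": -56},
    {"x": 160, "y": 180, "z": 0, "wx": 0, "wy": 0, "wz": -64},
    {"x": 180, "y": 202, "z": 0, "wx": 0, "wy": 0, "wz": -72},
    {"x": 199, "y": 224, "z": 0, "wx": 0, "wy": 0, "wz": -80},
    {"x": 199, "y": 225, "z": 0, "wx": 0, "wy": 0, "wz": -88},
    {"x": 199, "y": 225, "z": 0, "wx": 0, "wy": 0, "wz": -90},
    {"x": 199, "y": 225, "z": 0, "wx": 0, "wy": 0, "wz": -90},
    {"x": 199, "y": 225, "z": -40, "wx": 0, "wy": 0, "wz": -90},
    {"x": 199, "y": 225, "z": -80, "wx": 0, "wy": 0, "wz": -90},
    {"x": 199, "y": 225, "z": -120, "wx": 0, "wy": 0, "wz": -90},
    {"x": 199, "y": 225, "z": -160, "wx": 0, "wy": 0, "wz": -90},
    {"x": 199, "y": 225, "z": -195, "wx": 0, "wy": 0, "wz": -90},
    {"x": 199, "y": 225, "z": -205, "wx": 0, "wy": 0, "wz": -90},
    {"x": 199, "y": 225, "z": -205, "wx": 0, "wy": 0, "wz": -90}
  ]
}}

```text
time_s: 34.85
ee_pos: [0.6043, -0.0999, 0.1135]
tool_rot: [3.139, 0.094, -0.005]
contact_force: [-1.3, -1.1, 0.4]
gripper_width: 0.513
grasp_force: 20.0
```

Run:
```python
from h import *
p,R=pose(store(-.039,-.058,.086),-86.7,off=0); delta(p,R)
```

```text
d mm [  2.1  -0.8 -27.5] rot [ 0.1 -0.2 -0.1] rows>= 0.6
```

Emit:
{"op": "apply_moves", "data": {
  "targets": [
    {"x": 1, "y": -1, "z": -12, "wx": 0, "wy": 0, "wz": 0},
    {"x": 1, "y": -1, "z": -22, "wx": 0, "wy": 0, "wz": 0},
    {"x": 1, "y": -1, "z": -27, "wx": 0, "wy": 0, "wz": 0},
    {"x": 1, "y": -1, "z": -28.5, "wx": 0, "wy": 0, "wz": 0},
    {"x": 1, "y": -1, "z": -28.5, "wx": 0, "wy": 0, "wz": 0},
    {"x": 1, "y": -1, "z": -28.5, "wx": 0, "wy": 0, "wz": 0}
  ]
}}

```text
time_s: 35.45
ee_pos: [0.6069, -0.101, 0.0873]
tool_rot: [3.138, 0.093, 0.002]
contact_force: [-0.5, -0.3, -1.0]
gripper_width: 0.51
grasp_force: 20.0
```

Emit:
{"op": "apply_moves", "data": {
  "targets": [
    {"x": 0, "y": 0, "z": -1, "wx": 0, "wy": 0, "wz": 0},
    {"x": 0, "y": 0, "z": -2, "wx": 0, "wy": 0, "wz": 0},
    {"x": 0, "y": 0, "z": -2, "wx": 0, "wy": 0, "wz": 0}
  ]
}}

```text
time_s: 35.75
ee_pos: [0.6071, -0.101, 0.0858]
tool_rot: [3.138, 0.093, 0.002]
contact_force: [-5.1, 0.7, 12.6]
gripper_width: 0.513
grasp_force: 20.0
```

Emit:
{"op": "apply_moves", "data": {
  "targets": [
    {"x": 0, "y": 0, "z": 0, "wx": 0, "wy": 0, "wz": 0},
    {"x": 0, "y": 0, "z": 0, "wx": 0, "wy": 0, "wz": 0},
    {"x": 0, "y": 0, "z": 0, "wx": 0, "wy": 0, "wz": 0},
    {"x": 0, "y": 0, "z": 10, "wx": 0, "wy": 0, "wz": 0},
    {"x": 0, "y": 0, "z": 40, "wx": 0, "wy": 0, "wz": 0},
    {"x": 0, "y": 0, "z": 85, "wx": 0, "wy": 0, "wz": 0},
    {"x": 0, "y": 0, "z": 130, "wx": 0, "wy": 0, "wz": 0},
    {"x": 0, "y": 0, "z": 175, "wx": 0, "wy": 0, "wz": 0},
    {"x": 0, "y": 0, "z": 215, "wx": 0, "wy": 0, "wz": 0},
    {"x": 0, "y": 0, "z": 235, "wx": 0, "wy": 0, "wz": 0},
    {"x": 0, "y": 0, "z": 235, "wx": 0, "wy": 0, "wz": 0}
  ],
  "gripper": 0.62
}}

```text
time_s: 36.85
ee_pos: [0.6079, -0.1012, 0.3241]
tool_rot: [3.137, 0.093, 0.01]
contact_force: [0.2, 0.1, -1.3]
gripper_width: 0.621
grasp_force: 0.0
```

```bash
python3 pots.py t6
```

```text
red [(79, [0.484, -0.4208])]
orange []
yellow []
blue [(75, [0.4086, -0.4168])]
white [(60, [0.3467, -0.4734])]
[ 0.60708242 -0.10103361  0.32160016] [ 0.21253721  0.84113725 -0.04542557] [-0.2   0.13  1.84 -0.    1.17  1.31]
```

Red and blue are unmoved (the "white" hit is the mug). For red I'll turn the grasp to yaw −37° so the fingers clear the tape and blue.

Emit:
{"op": "apply_moves", "data": {
  "targets": [
    {"x": -13, "y": -35, "z": 0, "wx": 0, "wy": 0, "wz": 6},
    {"x": -26, "y": -70, "z": 0, "wx": 0, "wy": 0, "wz": 12},
    {"x": -39, "y": -105, "z": 0, "wx": 0, "wy": 0, "wz": 18},
    {"x": -52, "y": -140, "z": 0, "wx": 0, "wy": 0, "wz": 24},
    {"x": -65, "y": -175, "z": 0, "wx": 0, "wy": 0, "wz": 30},
    {"x": -80, "y": -210, "z": 0, "wx": 0, "wy": 0, "wz": 36},
    {"x": -93, "y": -245, "z": 0, "wx": 0, "wy": 0, "wz": 42},
    {"x": -106, "y": -280, "z": 0, "wx": 0, "wy": 0, "wz": 48},
    {"x": -121, "y": -320, "z": -20, "wx": 0, "wy": 0, "wz": 50},
    {"x": -121, "y": -320, "z": -60, "wx": 0, "wy": 0, "wz": 50},
    {"x": -121, "y": -320, "z": -100, "wx": 0, "wy": 0, "wz": 50},
    {"x": -121, "y": -320, "z": -140, "wx": 0, "wy": 0, "wz": 50},
    {"x": -121, "y": -320, "z": -180, "wx": 0, "wy": 0, "wz": 50},
    {"x": -121, "y": -320, "z": -220, "wx": 0, "wy": 0, "wz": 50},
    {"x": -121, "y": -320, "z": -220, "wx": 0, "wy": 0, "wz": 50},
    {"x": -121, "y": -320, "z": -220, "wx": 0, "wy": 0, "wz": 50}
  ],
  "gripper": 0.7
}}

```text
time_s: 38.5
ee_pos: [0.4852, -0.4205, 0.0995]
tool_rot: [-2.806, -1.411, -0.001]
contact_force: [1.2, -0.5, 0.9]
gripper_width: 0.699
grasp_force: 0.0
```

Run:
```python
from h import *
p,R=pose([.486,-.421,.0255],-36.7,off=0); delta(p,R)
```

```text
d mm [  0.8  -0.5 -74. ] rot [-0.1  0.  -0.1] rows>= 1.5
```

Emit:
{"op": "apply_moves", "data": {
  "targets": [
    {"x": 0, "y": 0, "z": -35, "wx": 0, "wy": 0, "wz": 0},
    {"x": 0, "y": 0, "z": -60, "wx": 0, "wy": 0, "wz": 0},
    {"x": 0, "y": 0, "z": -72, "wx": 0, "wy": 0, "wz": 0},
    {"x": 0, "y": 0, "z": -74, "wx": 0, "wy": 0, "wz": 0},
    {"x": 0, "y": 0, "z": -74, "wx": 0, "wy": 0, "wz": 0},
    {"x": 0, "y": 0, "z": -74, "wx": 0, "wy": 0, "wz": 0}
  ]
}}

```text
time_s: 39.1
ee_pos: [0.4865, -0.4217, 0.0275]
tool_rot: [2.804, 1.41, 0.003]
contact_force: [0.6, 0.4, -0.3]
gripper_width: 0.703
grasp_force: 0.0
```

Emit:
{"op": "apply_moves", "data": {
  "targets": [
    {"x": 0, "y": 0, "z": 0, "wx": 0, "wy": 0, "wz": 0},
    {"x": 0, "y": 0, "z": 0, "wx": 0, "wy": 0, "wz": 0},
    {"x": 0, "y": 0, "z": 0, "wx": 0, "wy": 0, "wz": 0},
    {"x": 0, "y": 0, "z": 0, "wx": 0, "wy": 0, "wz": 0},
    {"x": 0, "y": 0, "z": 20, "wx": 0, "wy": 0, "wz": 0},
    {"x": 0, "y": 0, "z": 60, "wx": 0, "wy": 0, "wz": 0},
    {"x": 0, "y": 0, "z": 105, "wx": 0, "wy": 0, "wz": 0},
    {"x": 0, "y": 0, "z": 150, "wx": 0, "wy": 0, "wz": 0},
    {"x": 0, "y": 0, "z": 195, "wx": 0, "wy": 0, "wz": 0},
    {"x": 0, "y": 0, "z": 240, "wx": 0, "wy": 0, "wz": 0},
    {"x": 0, "y": 0, "z": 285, "wx": 0, "wy": 0, "wz": 0},
    {"x": 0, "y": 0, "z": 295, "wx": 0, "wy": 0, "wz": 0},
    {"x": 0, "y": 0, "z": 295, "wx": 0, "wy": 0, "wz": 0}
  ],
  "gripper": 0,
  "newtons": 20
}}

```text
time_s: 40.4
ee_pos: [0.4861, -0.4214, 0.3227]
tool_rot: [2.803, 1.41, 0.004]
contact_force: [-0.7, -0.1, -1.4]
gripper_width: 0.512
grasp_force: 20.0
```

Run:
```python
from h import *
p,R=pose(store(-.101,-.058,.086),-86.7,off=0); delta(p,R)
```

```text
d mm [  58.4  317.1 -236.7] rot [  0.2   0.1 -50.1] rows>= 8.0
```

Emit:
{"op": "apply_moves", "data": {
  "targets": [
    {"x": 7, "y": 35, "z": 0, "wx": 0, "wy": 0, "wz": -6},
    {"x": 14, "y": 70, "z": 0, "wx": 0, "wy": 0, "wz": -12},
    {"x": 20, "y": 105, "z": 0, "wx": 0, "wy": 0, "wz": -18},
    {"x": 27, "y": 140, "z": 0, "wx": 0, "wy": 0, "wz": -24},
    {"x": 34, "y": 175, "z": 0, "wx": 0, "wy": 0, "wz": -30},
    {"x": 40, "y": 210, "z": 0, "wx": 0, "wy": 0, "wz": -36},
    {"x": 47, "y": 245, "z": 0, "wx": 0, "wy": 0, "wz": -42},
    {"x": 53, "y": 280, "z": 0, "wx": 0, "wy": 0, "wz": -48},
    {"x": 58, "y": 317, "z": 0, "wx": 0, "wy": 0, "wz": -50},
    {"x": 58, "y": 317, "z": 0, "wx": 0, "wy": 0, "wz": -50},
    {"x": 58, "y": 317, "z": 0, "wx": 0, "wy": 0, "wz": -50},
    {"x": 58, "y": 317, "z": -40, "wx": 0, "wy": 0, "wz": -50},
    {"x": 58, "y": 317, "z": -80, "wx": 0, "wy": 0, "wz": -50},
    {"x": 58, "y": 317, "z": -120, "wx": 0, "wy": 0, "wz": -50},
    {"x": 58, "y": 317, "z": -160, "wx": 0, "wy": 0, "wz": -50},
    {"x": 58, "y": 317, "z": -195, "wx": 0, "wy": 0, "wz": -50},
    {"x": 58, "y": 317, "z": -205, "wx": 0, "wy": 0, "wz": -50},
    {"x": 58, "y": 317, "z": -205, "wx": 0, "wy": 0, "wz": -50}
  ]
}}

```text
time_s: 42.2
ee_pos: [0.5425, -0.1045, 0.1144]
tool_rot: [3.139, 0.092, -0.004]
contact_force: [-0.1, -0.1, -0.2]
gripper_width: 0.509
grasp_force: 20.0
```

Run:
```python
from h import *
p,R=pose(store(-.101,-.058,.086),-86.7,off=0); delta(p,R)
```

```text
d mm [  2.    0.2 -28.4] rot [ 0.1 -0.1 -0.1] rows>= 0.6
```

Emit:
{"op": "apply_moves", "data": {
  "targets": [
    {"x": 0, "y": 0, "z": -12, "wx": 0, "wy": 0, "wz": 0},
    {"x": 0, "y": 0, "z": -22, "wx": 0, "wy": 0, "wz": 0},
    {"x": 0, "y": 0, "z": -27, "wx": 0, "wy": 0, "wz": 0},
    {"x": 0, "y": 0, "z": -28.5, "wx": 0, "wy": 0, "wz": 0},
    {"x": 0, "y": 0, "z": -29.5, "wx": 0, "wy": 0, "wz": 0},
    {"x": 0, "y": 0, "z": -29.5, "wx": 0, "wy": 0, "wz": 0},
    {"x": 0, "y": 0, "z": -29.5, "wx": 0, "wy": 0, "wz": 0}
  ]
}}

```text
time_s: 42.9
ee_pos: [0.5439, -0.104, 0.0866]
tool_rot: [3.138, 0.093, 0.002]
contact_force: [0.2, 0.1, -0.5]
gripper_width: 0.508
grasp_force: 20.0
```

Emit:
{"op": "apply_moves", "data": {
  "targets": [
    {"x": 0, "y": 0, "z": -1, "wx": 0, "wy": 0, "wz": 0},
    {"x": 0, "y": 0, "z": -1.5, "wx": 0, "wy": 0, "wz": 0},
    {"x": 0, "y": 0, "z": -1.5, "wx": 0, "wy": 0, "wz": 0}
  ]
}}

```text
time_s: 43.2
ee_pos: [0.5441, -0.104, 0.0862]
tool_rot: [3.138, 0.093, 0.002]
contact_force: [-8.0, 2.2, 20.6]
gripper_width: 0.513
grasp_force: 20.0
```

Emit:
{"op": "apply_moves", "data": {
  "targets": [
    {"x": 0, "y": 0, "z": 0, "wx": 0, "wy": 0, "wz": 0},
    {"x": 0, "y": 0, "z": 0, "wx": 0, "wy": 0, "wz": 0},
    {"x": 0, "y": 0, "z": 0, "wx": 0, "wy": 0, "wz": 0},
    {"x": 0, "y": 0, "z": 10, "wx": 0, "wy": 0, "wz": 0},
    {"x": 0, "y": 0, "z": 40, "wx": 0, "wy": 0, "wz": 0},
    {"x": 0, "y": 0, "z": 85, "wx": 0, "wy": 0, "wz": 0},
    {"x": 0, "y": 0, "z": 130, "wx": 0, "wy": 0, "wz": 0},
    {"x": 0, "y": 0, "z": 175, "wx": 0, "wy": 0, "wz": 0},
    {"x": 0, "y": 0, "z": 215, "wx": 0, "wy": 0, "wz": 0},
    {"x": 0, "y": 0, "z": 235, "wx": 0, "wy": 0, "wz": 0},
    {"x": 0, "y": 0, "z": 235, "wx": 0, "wy": 0, "wz": 0}
  ],
  "gripper": 0.62
}}

```text
time_s: 44.3
ee_pos: [0.5449, -0.1043, 0.3238]
tool_rot: [3.137, 0.093, 0.01]
contact_force: [0.1, -0.0, -1.0]
gripper_width: 0.622
grasp_force: 0.0
```

```bash
python3 pots.py t7
```

```text
red []
orange []
yellow []
blue [(75, [0.4086, -0.4168])]
white [(49, [0.343, -0.4714])]
[ 0.54405299 -0.10406428  0.32149322] [ 0.26837532  0.71832105 -0.54712354] [-0.23  0.03  1.95 -0.    1.16  1.28]
```

Emit:
{"op": "apply_moves", "data": {
  "targets": [
    {"x": -14, "y": -35, "z": 0, "wx": 0, "wy": 0, "wz": 6},
    {"x": -28, "y": -70, "z": 0, "wx": 0, "wy": 0, "wz": 12},
    {"x": -42, "y": -105, "z": 0, "wx": 0, "wy": 0, "wz": 18},
    {"x": -56, "y": -140, "z": 0, "wx": 0, "wy": 0, "wz": 24},
    {"x": -70, "y": -175, "z": 0, "wx": 0, "wy": 0, "wz": 30},
    {"x": -86, "y": -210, "z": 0, "wx": 0, "wy": 0, "wz": 36},
    {"x": -102, "y": -245, "z": 0, "wx": 0, "wy": 0, "wz": 42},
    {"x": -118, "y": -280, "z": 0, "wx": 0, "wy": 0, "wz": 48},
    {"x": -133, "y": -313, "z": -20, "wx": 0, "wy": 0, "wz": 50},
    {"x": -133, "y": -313, "z": -60, "wx": 0, "wy": 0, "wz": 50},
    {"x": -133, "y": -313, "z": -100, "wx": 0, "wy": 0, "wz": 50},
    {"x": -133, "y": -313, "z": -140, "wx": 0, "wy": 0, "wz": 50},
    {"x": -133, "y": -313, "z": -180, "wx": 0, "wy": 0, "wz": 50},
    {"x": -133, "y": -313, "z": -220, "wx": 0, "wy": 0, "wz": 50},
    {"x": -133, "y": -313, "z": -220, "wx": 0, "wy": 0, "wz": 50},
    {"x": -133, "y": -313, "z": -220, "wx": 0, "wy": 0, "wz": 50}
  ],
  "gripper": 0.7
}}

```text
time_s: 45.95
ee_pos: [0.4102, -0.4164, 0.0995]
tool_rot: [-2.806, -1.411, -0.001]
contact_force: [1.0, -0.7, 0.6]
gripper_width: 0.699
grasp_force: 0.0
```

Run:
```python
from h import *
p,R=pose([.411,-.4175,.0255],-36.7,off=0); delta(p,R)
```

```text
d mm [  0.8  -1.1 -74. ] rot [-0.1  0.  -0.1] rows>= 1.5
```

Emit:
{"op": "apply_moves", "data": {
  "targets": [
    {"x": 0, "y": 0, "z": -35, "wx": 0, "wy": 0, "wz": 0},
    {"x": 0, "y": 0, "z": -60, "wx": 0, "wy": 0, "wz": 0},
    {"x": 0, "y": 0, "z": -72, "wx": 0, "wy": 0, "wz": 0},
    {"x": 0, "y": 0, "z": -74, "wx": 0, "wy": 0, "wz": 0},
    {"x": 0, "y": 0, "z": -74, "wx": 0, "wy": 0, "wz": 0},
    {"x": 0, "y": 0, "z": -74, "wx": 0, "wy": 0, "wz": 0}
  ]
}}

```text
time_s: 46.55
ee_pos: [0.4114, -0.4177, 0.0274]
tool_rot: [2.804, 1.41, 0.003]
contact_force: [-0.3, -0.3, 0.7]
gripper_width: 0.705
grasp_force: 0.0
```

Emit:
{"op": "apply_moves", "data": {
  "targets": [
    {"x": 0, "y": 0, "z": 0, "wx": 0, "wy": 0, "wz": 0},
    {"x": 0, "y": 0, "z": 0, "wx": 0, "wy": 0, "wz": 0},
    {"x": 0, "y": 0, "z": 0, "wx": 0, "wy": 0, "wz": 0},
    {"x": 0, "y": 0, "z": 0, "wx": 0, "wy": 0, "wz": 0},
    {"x": 0, "y": 0, "z": 20, "wx": 0, "wy": 0, "wz": 0},
    {"x": 0, "y": 0, "z": 60, "wx": 0, "wy": 0, "wz": 0},
    {"x": 0, "y": 0, "z": 105, "wx": 0, "wy": 0, "wz": 0},
    {"x": 0, "y": 0, "z": 150, "wx": 0, "wy": 0, "wz": 0},
    {"x": 0, "y": 0, "z": 195, "wx": 0, "wy": 0, "wz": 0},
    {"x": 0, "y": 0, "z": 240, "wx": 0, "wy": 0, "wz": 0},
    {"x": 0, "y": 0, "z": 285, "wx": 0, "wy": 0, "wz": 0},
    {"x": 0, "y": 0, "z": 295, "wx": 0, "wy": 0, "wz": 0},
    {"x": 0, "y": 0, "z": 295, "wx": 0, "wy": 0, "wz": 0}
  ],
  "gripper": 0,
  "newtons": 20
}}

```text
time_s: 47.85
ee_pos: [0.4111, -0.4174, 0.3226]
tool_rot: [2.803, 1.41, 0.003]
contact_force: [0.4, 0.2, -1.1]
gripper_width: 0.512
grasp_force: 20.0
```

Run:
```python
from h import *
p,R=pose(store(-.080,0,.0865),3.3,off=0); delta(p,R)
# tray from side cam: verify four pots in tray
im,d=snap("side","s8"); cv2.imwrite("pics/s8b.png",cv2.resize(im[120:300,240:400],(640,600),interpolation=cv2.INTER_CUBIC))
```

```text
d mm [ 151.   372.3 -236.1] rot [ 0.1  0.3 39.9] rows>= 9.3
```

View pics/s8b.png

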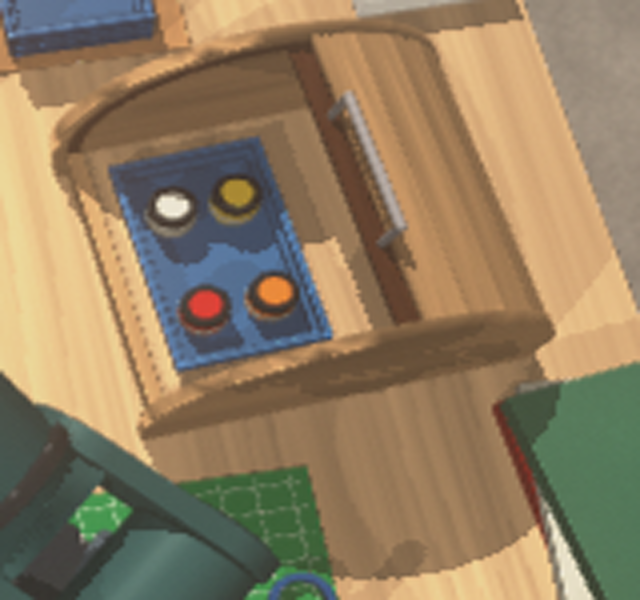

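Four pots stand neatly in the tray: white (172,207), yellow (238,197), red (206,305), orange (274,293). Blue goes between them, slightly forward of centre.

Emit:
{"op": "apply_moves", "data": {
  "targets": [
    {"x": 14, "y": 35, "z": 0, "wx": 0, "wy": 0, "wz": 4},
    {"x": 28, "y": 70, "z": 0, "wx": 0, "wy": 0, "wz": 8},
    {"x": 42, "y": 105, "z": 0, "wx": 0, "wy": 0, "wz": 12},
    {"x": 56, "y": 140, "z": 0, "wx": 0, "wy": 0, "wz": 16},
    {"x": 70, "y": 175, "z": 0, "wx": 0, "wy": 0, "wz": 20},
    {"x": 84, "y": 210, "z": 0, "wx": 0, "wy": 0, "wz": 24},
    {"x": 98, "y": 245, "z": 0, "wx": 0, "wy": 0, "wz": 28},
    {"x": 112, "y": 280, "z": 0, "wx": 0, "wy": 0, "wz": 32},
    {"x": 126, "y": 315, "z": 0, "wx": 0, "wy": 0, "wz": 36},
    {"x": 140, "y": 350, "z": 0, "wx": 0, "wy": 0, "wz": 40},
    {"x": 146, "y": 372, "z": 0, "wx": 0, "wy": 0, "wz": 40},
    {"x": 146, "y": 372, "z": 0, "wx": 0, "wy": 0, "wz": 40},
    {"x": 146, "y": 372, "z": -20, "wx": 0, "wy": 0, "wz": 40},
    {"x": 146, "y": 372, "z": -60, "wx": 0, "wy": 0, "wz": 40},
    {"x": 146, "y": 372, "z": -100, "wx": 0, "wy": 0, "wz": 40},
    {"x": 146, "y": 372, "z": -140, "wx": 0, "wy": 0, "wz": 40},
    {"x": 146, "y": 372, "z": -160, "wx": 0, "wy": 0, "wz": 40},
    {"x": 146, "y": 372, "z": -160, "wx": 0, "wy": 0, "wz": 40},
    {"x": 146, "y": 372, "z": -160, "wx": 0, "wy": 0, "wz": 40}
  ]
}}

```text
time_s: 49.8
ee_pos: [0.5562, -0.0454, 0.1604]
tool_rot: [-2.155, -2.286, -0.001]
contact_force: [0.3, -0.2, 0.1]
gripper_width: 0.509
grasp_force: 20.0
```

Run:
```python
from h import *
p,R=pose(store(-.085,0,.0865),3.3,off=0); delta(p,R)
```

```text
d mm [  1.   -0.1 -73.9] rot [-0.  -0.  -0.1] rows>= 1.5
```

Emit:
{"op": "apply_moves", "data": {
  "targets": [
    {"x": 0, "y": 0, "z": -20, "wx": 0, "wy": 0, "wz": 0},
    {"x": 0, "y": 0, "z": -40, "wx": 0, "wy": 0, "wz": 0},
    {"x": 0, "y": 0, "z": -58, "wx": 0, "wy": 0, "wz": 0},
    {"x": 0, "y": 0, "z": -68, "wx": 0, "wy": 0, "wz": 0},
    {"x": 0, "y": 0, "z": -73, "wx": 0, "wy": 0, "wz": 0},
    {"x": 0, "y": 0, "z": -75, "wx": 0, "wy": 0, "wz": 0},
    {"x": 0, "y": 0, "z": -75, "wx": 0, "wy": 0, "wz": 0},
    {"x": 0, "y": 0, "z": -75, "wx": 0, "wy": 0, "wz": 0}
  ]
}}

```text
time_s: 50.6
ee_pos: [0.5572, -0.045, 0.0867]
tool_rot: [2.153, 2.285, 0.004]
contact_force: [-0.9, 0.9, -0.3]
gripper_width: 0.509
grasp_force: 20.0
```

Emit:
{"op": "apply_moves", "data": {
  "targets": [
    {"x": 0, "y": 0, "z": -1, "wx": 0, "wy": 0, "wz": 0},
    {"x": 0, "y": 0, "z": -1.5, "wx": 0, "wy": 0, "wz": 0},
    {"x": 0, "y": 0, "z": -1.5, "wx": 0, "wy": 0, "wz": 0}
  ]
}}

```text
time_s: 50.9
ee_pos: [0.5573, -0.045, 0.0861]
tool_rot: [2.153, 2.286, 0.003]
contact_force: [-9.0, 0.9, 24.3]
gripper_width: 0.511
grasp_force: 20.0
```

Emit:
{"op": "apply_moves", "data": {
  "targets": [
    {"x": 0, "y": 0, "z": 0, "wx": 0, "wy": 0, "wz": 0},
    {"x": 0, "y": 0, "z": 0, "wx": 0, "wy": 0, "wz": 0},
    {"x": 0, "y": 0, "z": 0, "wx": 0, "wy": 0, "wz": 0},
    {"x": 0, "y": 0, "z": 10, "wx": 0, "wy": 0, "wz": 0},
    {"x": 0, "y": 0, "z": 40, "wx": 0, "wy": 0, "wz": 0},
    {"x": 0, "y": 0, "z": 85, "wx": 0, "wy": 0, "wz": 0},
    {"x": 0, "y": 0, "z": 130, "wx": 0, "wy": 0, "wz": 0},
    {"x": 0, "y": 0, "z": 175, "wx": 0, "wy": 0, "wz": 0},
    {"x": 0, "y": 0, "z": 215, "wx": 0, "wy": 0, "wz": 0},
    {"x": 0, "y": 0, "z": 260, "wx": 0, "wy": 0, "wz": 0},
    {"x": 0, "y": 0, "z": 270, "wx": 0, "wy": 0, "wz": 0},
    {"x": 0, "y": 0, "z": 270, "wx": 0, "wy": 0, "wz": 0}
  ],
  "gripper": 0.62
}}

```text
time_s: 52.1
ee_pos: [0.5573, -0.045, 0.3566]
tool_rot: [2.152, 2.284, 0.006]
contact_force: [-0.5, 0.2, -0.5]
gripper_width: 0.621
grasp_force: 0.0
```

Run:
```python
from h import *
# bar at open: gripped at TCP (0.6908,-0.0382,0.2776), lean 20, rot as then
o=arm.observe(); R=Ro.from_rotvec([1.976,2.095,.370]).as_matrix()
delta(np.array([.6908,-.0382,.2776]),R); delta(np.array([.6908,-.0382,.2776])-.07*R[:,2],R)
im,d=snap("side","s9"); cv2.imwrite("pics/s9b.png",cv2.resize(im[120:300,240:400],(640,600),interpolation=cv2.INTER_CUBIC))
```

```text
d mm [133.5   6.8 -79. ] rot [  1.2 -19.6  -0.1] rows>= 3.1
d mm [109.7   5.4 -13.2] rot [  1.2 -19.6  -0.1] rows>= 2.3
```

View pics/s9b.png

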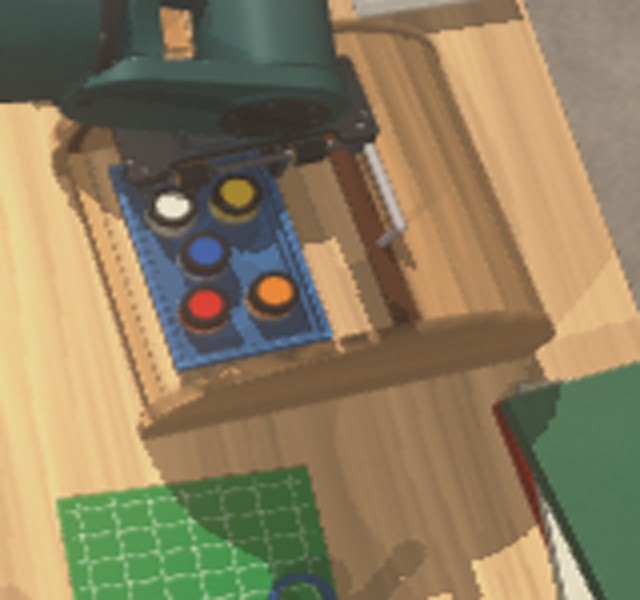

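All five pots stand in the tray (blue at 206,252). Back to the bar to close the door.

Emit:
{"op": "apply_moves", "data": {
  "targets": [
    {"x": 35, "y": 2, "z": 10, "wx": 0.4, "wy": -6, "wz": 0},
    {"x": 70, "y": 4, "z": 10, "wx": 0.8, "wy": -13, "wz": 0},
    {"x": 105, "y": 5, "z": 5, "wx": 1.2, "wy": -19.6, "wz": 0},
    {"x": 110, "y": 5, "z": -13, "wx": 1.2, "wy": -19.6, "wz": 0},
    {"x": 110, "y": 5, "z": -13, "wx": 1.2, "wy": -19.6, "wz": 0},
    {"x": 120, "y": 6, "z": -40, "wx": 1.2, "wy": -19.6, "wz": 0},
    {"x": 130, "y": 7, "z": -70, "wx": 1.2, "wy": -19.6, "wz": 0},
    {"x": 133, "y": 7, "z": -79, "wx": 1.2, "wy": -19.6, "wz": 0},
    {"x": 133, "y": 7, "z": -79, "wx": 1.2, "wy": -19.6, "wz": 0},
    {"x": 133, "y": 7, "z": -79, "wx": 1.2, "wy": -19.6, "wz": 0}
  ],
  "gripper": 0.36
}}

```text
time_s: 53.15
ee_pos: [0.6897, -0.038, 0.2763]
tool_rot: [1.977, 2.099, 0.366]
contact_force: [0.1, 0.4, 0.7]
gripper_width: 0.357
grasp_force: 0.0
```

Emit:
{"op": "apply_moves", "data": {
  "targets": [
    {"x": 0, "y": 0, "z": 0, "wx": 0, "wy": 0, "wz": 0},
    {"x": 0, "y": 0, "z": 0, "wx": 0, "wy": 0, "wz": 0},
    {"x": 0, "y": 0, "z": 0, "wx": 0, "wy": 0, "wz": 0},
    {"x": 0, "y": 0, "z": 0, "wx": 0, "wy": 0, "wz": 0},
    {"x": 0, "y": 0, "z": 0, "wx": 0, "wy": 0, "wz": 0}
  ],
  "gripper": 0,
  "newtons": 25
}}

```text
time_s: 53.65
ee_pos: [0.6905, -0.038, 0.2767]
tool_rot: [1.976, 2.097, 0.368]
contact_force: [0.9, 1.4, 6.1]
gripper_width: 0.103
grasp_force: 25.0
```

```bash
sed -i 's/r=.222/r=.2235/' bar.py; python3 bar.py 0.85 11
```

```text
grasp [ 0.68412315 -0.03839938  0.29440993] r 0.22342642722897196 a 1.7256959654335786 [0.91822049 1.381678   6.0577045 ] 0.10278350789112836 24.999456703662872
[-19.  -1.   3.]
[-39.  -2.   4.]
[-58.  -3.   3.]
[-78.  -4.   1.]
[-97.  -5.  -3.]
[-116.   -6.   -8.]
[-134.   -7.  -16.]
[-151.   -8.  -24.]
[-168.   -9.  -35.]
[-183.  -10.  -46.]
```

Emit:
{"op": "apply_moves", "data": {
  "targets": [
    {"x": -19, "y": -1, "z": 2, "wx": 0, "wy": 0, "wz": 0},
    {"x": -39, "y": -2, "z": 3, "wx": 0, "wy": 0, "wz": 0},
    {"x": -58, "y": -3, "z": 3, "wx": 0, "wy": 0, "wz": 0},
    {"x": -78, "y": -4, "z": 1, "wx": 0, "wy": 0, "wz": 0},
    {"x": -97, "y": -5, "z": -3, "wx": 0, "wy": 0, "wz": 0},
    {"x": -116, "y": -6, "z": -8, "wx": 0, "wy": 0, "wz": 0},
    {"x": -134, "y": -7, "z": -16, "wx": 0, "wy": 0, "wz": 0},
    {"x": -151, "y": -8, "z": -24, "wx": 0, "wy": 0, "wz": 0},
    {"x": -168, "y": -9, "z": -35, "wx": 0, "wy": 0, "wz": 0},
    {"x": -183, "y": -10, "z": -46, "wx": 0, "wy": 0, "wz": 0},
    {"x": -183, "y": -10, "z": -46, "wx": 0, "wy": 0, "wz": 0}
  ]
}}

```text
time_s: 54.75
ee_pos: [0.5048, -0.0482, 0.2283]
tool_rot: [1.978, 2.1, 0.364]
contact_force: [-3.2, -3.4, 1.5]
gripper_width: 0.099
grasp_force: 25.0
```

```bash
python3 bar.py 0.0 11
```

```text
grasp [ 0.49850201 -0.04858264  0.24599369] r 0.2233736179297682 a 0.8368263049714006 [-3.21939214 -3.43226167  1.54642611] 0.09853039939856648 25.0007101893425
[-14.  -1. -13.]
[-27.  -2. -26.]
[-38.  -2. -41.]
[-48.  -3. -57.]
[-57.  -4. -73.]
[-65.  -4. -90.]
[ -71.   -4. -108.]
[ -75.   -5. -126.]
[ -78.   -5. -145.]
[ -79.   -5. -163.]
```

Emit:
{"op": "apply_moves", "data": {
  "targets": [
    {"x": -14, "y": -1, "z": -13, "wx": 0, "wy": 0, "wz": 0},
    {"x": -27, "y": -2, "z": -26, "wx": 0, "wy": 0, "wz": 0},
    {"x": -38, "y": -2, "z": -41, "wx": 0, "wy": 0, "wz": 0},
    {"x": -48, "y": -3, "z": -57, "wx": 0, "wy": 0, "wz": 0},
    {"x": -57, "y": -4, "z": -73, "wx": 0, "wy": 0, "wz": 0},
    {"x": -65, "y": -4, "z": -90, "wx": 0, "wy": 0, "wz": 0},
    {"x": -71, "y": -4, "z": -108, "wx": 0, "wy": 0, "wz": 0},
    {"x": -75, "y": -5, "z": -126, "wx": 0, "wy": 0, "wz": 0},
    {"x": -78, "y": -5, "z": -143, "wx": 0, "wy": 0, "wz": 0},
    {"x": -79, "y": -5, "z": -155, "wx": 0, "wy": 0, "wz": 0},
    {"x": -79, "y": -5, "z": -160, "wx": 0, "wy": 0, "wz": 0},
    {"x": -79, "y": -5, "z": -160, "wx": 0, "wy": 0, "wz": 0}
  ]
}}

```text
time_s: 55.95
ee_pos: [0.429, -0.0564, 0.0879]
tool_rot: [1.992, 2.119, 0.366]
contact_force: [15.3, 23.2, -6.5]
gripper_width: 0.107
grasp_force: 25.0
```

```bash
python3 bar.py 0.0 2
```

```text
grasp [ 0.42304582 -0.05704804  0.10571426] r 0.22168374653517534 a 0.10399704504257262 [15.31337822 23.21564811 -6.54430931] 0.10705051677252884 24.99731183052063
[ -4.   4. -23.]
```

Run:
```python
from h import *
o=arm.observe(); print(o["q"].round(3),o["contact_force"].round(1),o["moment"].round(2),o["ee_pos"].round(4),np.degrees(Ro.from_rotvec(o["tool_rot"]).as_matrix()[:,2]).round(1))
```

```text
[-0.257  0.085  2.465  0.394  0.308 -0.678] [15.3 23.2 -6.5] [ 3.76 -2.05  1.18] [ 0.429  -0.0564  0.0879] [ 18.3   2.1 -54.3]
```

Joint 5 is at its lower limit (0.31) because the lean takes it there. I'll back up a little, cut the lean and continue.

Emit:
{"op": "apply_moves", "data": {
  "targets": [
    {"x": 0, "y": 0, "z": 8, "wx": 0, "wy": 3, "wz": 0},
    {"x": -1, "y": 0, "z": 16, "wx": 0, "wy": 6, "wz": 0},
    {"x": -2, "y": 0, "z": 22, "wx": 0, "wy": 9, "wz": 0},
    {"x": -3, "y": 0, "z": 28, "wx": -0.5, "wy": 12, "wz": 0},
    {"x": -3, "y": 0, "z": 28, "wx": -0.5, "wy": 12, "wz": 0},
    {"x": -3, "y": 0, "z": 28, "wx": -0.5, "wy": 12, "wz": 0}
  ]
}}

```text
time_s: 56.55
ee_pos: [0.432, -0.0578, 0.1187]
tool_rot: [2.099, 2.227, 0.162]
contact_force: [35.6, 11.3, -8.6]
gripper_width: 0.106
grasp_force: 25.0
```

```bash
python3 bar.py 0.0 2
python3 - <<'E'
from h import *
o=arm.observe(); print(o["q"].round(3),o["contact_force"].round(1),o["moment"].round(2),o["ee_pos"].round(4),Ro.from_rotvec(o["tool_rot"]).as_matrix().round(3).tolist())
for l in (5,8,10): 
  p,R=pose(store(-.223,0,.082),3.3,l); delta(p,R)
E
```

```text
grasp [ 0.42957781 -0.0582222   0.13735308] r 0.22202817807317807 a 0.24966303554127392 [35.59390778 11.29074388 -8.60243059] 0.10582956966474473 24.996996223926544
[-11.   5. -55.]
[-0.218  0.066  2.359  0.092  0.598 -0.35 ] [35.6 11.3 -8.6] [ 1.67 -5.88  0.12] [ 0.432  -0.0578  0.1187] [[-0.06, 0.99, 0.128], [0.998, 0.057, 0.024], [0.017, 0.13, -0.991]]
d mm [-11.    4.4 -55.4] rot [-1.1  2.4 -0.1] rows>= 1.1
d mm [-10.    4.5 -55.3] rot [-0.9 -0.6 -0.1] rows>= 1.1
d mm [ -9.4   4.5 -55.2] rot [-0.8 -2.6 -0.2] rows>= 1.1
```

Emit:
{"op": "apply_moves", "data": {
  "targets": [
    {"x": 4, "y": 2, "z": 0, "wx": 0, "wy": 0, "wz": 0},
    {"x": 6, "y": 4, "z": 0, "wx": 0, "wy": 0, "wz": 0},
    {"x": 6, "y": 4, "z": 0, "wx": 0, "wy": 0, "wz": 0},
    {"x": 6, "y": 4, "z": 0, "wx": 0, "wy": 0, "wz": 0}
  ],
  "gripper": 0.36
}}

```text
time_s: 56.95
ee_pos: [0.4303, -0.0529, 0.1152]
tool_rot: [2.107, 2.237, 0.15]
contact_force: [0.8, -0.3, 0.6]
gripper_width: 0.357
grasp_force: 0.0
```

Run:
```python
from h import *
o=arm.observe(); print(o["q"].round(3),o["contact_force"].round(1),o["moment"].round(2),o["ee_pos"].round(4))
a=.25+.035; p,R=pose(store(-.2225*np.cos(a),0,.075+.2225*np.sin(a)),3.3,8); delta(p,R)
```

```text
[-0.207  0.076  2.356  0.087  0.605 -0.335] [ 0.8 -0.3  0.6] [-0.07  0.09  0.  ] [ 0.4303 -0.0529  0.1152]
d mm [1.2 0.2 3.7] rot [-1.  -1.5 -0.2] rows>= 0.2
```

The bar is free again. The safer way to finish is to push the bar down from above with shut fingertips, which keeps the TCP higher and the lean small.

Emit:
{"op": "apply_moves", "data": {
  "targets": [
    {"x": -3, "y": 0, "z": 25, "wx": 0, "wy": 0, "wz": 0},
    {"x": -5, "y": 0, "z": 50, "wx": 0, "wy": 0, "wz": 0},
    {"x": -5, "y": 0, "z": 55, "wx": 0, "wy": 0, "wz": 0},
    {"x": -5, "y": 0, "z": 55, "wx": 0, "wy": 0, "wz": 0}
  ]
}}

```text
time_s: 57.35
ee_pos: [0.426, -0.0532, 0.1709]
tool_rot: [2.106, 2.236, 0.151]
contact_force: [-0.0, 0.3, -0.8]
gripper_width: 0.359
grasp_force: 0.0
```

Emit:
{"op": "apply_moves", "data": {
  "targets": [
    {"x": 0, "y": 0, "z": 0, "wx": 0, "wy": 0, "wz": 0},
    {"x": 0, "y": 0, "z": 0, "wx": 0, "wy": 0, "wz": 0},
    {"x": 0, "y": 0, "z": 0, "wx": 0, "wy": 0, "wz": 0},
    {"x": 0, "y": 0, "z": -10, "wx": 0, "wy": 0, "wz": 0},
    {"x": 0, "y": 0, "z": -20, "wx": 0, "wy": 0, "wz": 0},
    {"x": 0, "y": 0, "z": -30, "wx": 0, "wy": 0, "wz": 0},
    {"x": 0, "y": 0, "z": -40, "wx": 0, "wy": 0, "wz": 0},
    {"x": 0, "y": 0, "z": -48, "wx": 0, "wy": 0, "wz": 0},
    {"x": 0, "y": 0, "z": -56, "wx": 0, "wy": 0, "wz": 0},
    {"x": 0, "y": 0, "z": -56, "wx": 0, "wy": 0, "wz": 0}
  ],
  "gripper": 0
}}

```text
time_s: 58.35
ee_pos: [0.4252, -0.0529, 0.1134]
tool_rot: [2.108, 2.238, 0.149]
contact_force: [0.6, 1.1, 0.2]
gripper_width: 0.004
grasp_force: 0.0
```

Run:
```python
from h import *
o=arm.observe(); print(o["q"].round(3),o["contact_force"].round(1),o["ee_pos"].round(4),o["gripper_width"])
```

```text
[-0.209  0.072  2.366  0.088  0.601 -0.339] [0.6 1.1 0.2] [ 0.4252 -0.0529  0.1134] 0.0042839037473019715
```

Emit:
{"op": "apply_moves", "data": {
  "targets": [
    {"x": 0, "y": 0, "z": -5, "wx": 0, "wy": 0, "wz": 0},
    {"x": -1, "y": 0, "z": -10, "wx": 0, "wy": 0, "wz": 0},
    {"x": -1, "y": 0, "z": -14, "wx": 0, "wy": 0, "wz": 0},
    {"x": -2, "y": 0, "z": -18, "wx": 0, "wy": 0, "wz": 0},
    {"x": -2, "y": 0, "z": -22, "wx": 0, "wy": 0, "wz": 0},
    {"x": -2, "y": 0, "z": -22, "wx": 0, "wy": 0, "wz": 0}
  ]
}}

```text
time_s: 58.95
ee_pos: [0.4234, -0.053, 0.0919]
tool_rot: [2.107, 2.237, 0.15]
contact_force: [0.9, -0.7, -0.3]
gripper_width: 0.005
grasp_force: 0.0
```

Run:
```python
from h import *
o=arm.observe(); print(o["q"].round(3),o["contact_force"].round(1),o["ee_pos"].round(4),o["gripper_width"])
```

```text
[-0.21   0.118  2.375  0.096  0.545 -0.35 ] [ 0.9 -0.7 -0.3] [ 0.4234 -0.053   0.0919] 0.004773117885418673
```

Run:
```python
from h import *
im,d=snap("wrist","w9"); cv2.imwrite("pics/w9b.png",cv2.resize(im,(640,480),interpolation=cv2.INTER_CUBIC)); z=load("w9")
for a in (0,.04,.1,.2): print(a,(proj(z,[store(-.222*np.cos(a+.035),y,.075+.222*np.sin(a+.035)) for y in (0,.07)])*1.25).round(0).tolist())
```

```text
0 [[314.0, 294.0], [313.0, 154.0]]
0.04 [[317.0, 301.0], [316.0, 156.0]]
0.1 [[323.0, 313.0], [323.0, 157.0]]
0.2 [[339.0, 337.0], [342.0, 161.0]]
```

View pics/w9b.png

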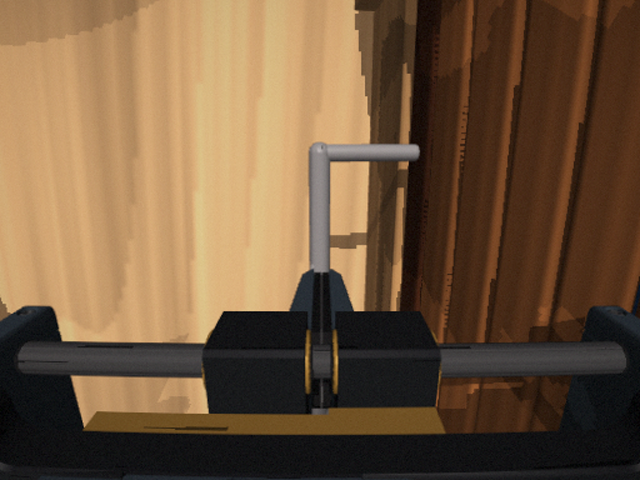

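The bar corner is at (319,151), between the a=0.04 and a=0.1 predictions. It's nearly shut with the fingertips on the bar, so I'll press on until it resists.

Emit:
{"op": "apply_moves", "data": {
  "targets": [
    {"x": 0, "y": 0, "z": -2, "wx": 0, "wy": 0, "wz": 0},
    {"x": -1, "y": 0, "z": -4, "wx": 0, "wy": 0, "wz": 0},
    {"x": -1, "y": 0, "z": -5, "wx": 0, "wy": 0, "wz": 0},
    {"x": -1, "y": 0, "z": -5, "wx": 0, "wy": 0, "wz": 0}
  ]
}}

```text
time_s: 59.4
ee_pos: [0.4229, -0.053, 0.0878]
tool_rot: [2.107, 2.237, 0.15]
contact_force: [-4.1, 0.2, 13.2]
gripper_width: 0.006
grasp_force: 6.4
```

It resists with 13 N at z 0.0878, exactly the predicted shut height. I'll retreat and check.

Emit:
{"op": "apply_moves", "data": {
  "targets": [
    {"x": 0, "y": 0, "z": 5, "wx": 0, "wy": 0, "wz": 0},
    {"x": 0, "y": 0, "z": 30, "wx": 0, "wy": 0, "wz": 0},
    {"x": 0, "y": 0, "z": 70, "wx": 0, "wy": 0, "wz": 0},
    {"x": 0, "y": 30, "z": 110, "wx": 0, "wy": 0, "wz": 0},
    {"x": 0, "y": 70, "z": 140, "wx": 0, "wy": 0, "wz": 0},
    {"x": 0, "y": 110, "z": 160, "wx": 0, "wy": 0, "wz": 0},
    {"x": 0, "y": 150, "z": 160, "wx": 0, "wy": 0, "wz": 0},
    {"x": 0, "y": 190, "z": 160, "wx": 0, "wy": 0, "wz": 0},
    {"x": 0, "y": 230, "z": 160, "wx": 0, "wy": 0, "wz": 0},
    {"x": 0, "y": 250, "z": 160, "wx": 0, "wy": 0, "wz": 0},
    {"x": 0, "y": 250, "z": 160, "wx": 0, "wy": 0, "wz": 0}
  ]
}}

```text
time_s: 60.5
ee_pos: [0.4225, 0.199, 0.2475]
tool_rot: [2.104, 2.24, 0.151]
contact_force: [0.2, 0.1, -0.3]
gripper_width: 0.004
grasp_force: 0.0
```

Run:
```python
from h import *
im,d=snap("top","t10"); cv2.imwrite("pics/t10b.png",cv2.resize(im[60:256,110:440],(800,475),interpolation=cv2.INTER_CUBIC)); z=load("t10")
for a in (0,.06,.15): print(a,((proj(z,[store(-.222*np.cos(a+.035),y,.075+.222*np.sin(a+.035)) for y in (-.07,.07)])-[110,60])*800/330).round(1).tolist())
c=cloud(z); o=arm.observe(); print(o["contact_force"].round(1),o["ee_pos"])
q=c[(np.abs(c[...,1]+.053)<.06)&(c[...,0]>.405)&(c[...,0]<.44)&(c[...,2]>.06)&(c[...,2]<.2)]; print("bar top z",np.percentile(q[:,2],[10,50,90]).round(4),len(q))
q0=cloud(load("top0")); q0=q0[(np.abs(q0[...,1]+.053)<.06)&(q0[...,0]>.405)&(q0[...,0]<.44)&(q0[...,2]>.06)&(q0[...,2]<.2)]; print("at start",np.percentile(q0[:,2],[10,50,90]).round(4))
```

```text
0 [[466.2, 359.4], [359.9, 365.8]]
0.06 [[467.1, 357.7], [359.8, 364.3]]
0.15 [[468.5, 354.0], [359.4, 360.7]]
[-0.1 -0.2  0.4] [0.42238688 0.1977602  0.24737099]
bar top z [0.0834 0.0876 0.0903] 119
at start [0.1127 0.1163 0.119 ]
```

View pics/t10b.png

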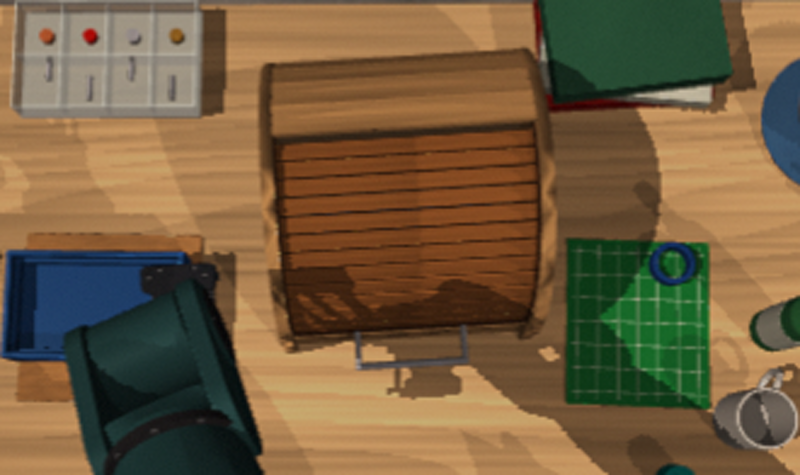

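The door is shut: the bar runs (358,366)-(466,359), and its top at z 0.0876 matches angle 0. The mat holds only the tape, the pile is in place, and the arm is clear. Handing in.

```bash
python3 -c "
from station import arm
print(arm.close_job())"
```

```text
the job is handed in; nothing more can be done
None
```

All five paint pots stand upright in the tray inside the store, the tambour door measures fully shut, the lower trays and bystanders look undisturbed, and the job is handed in; the hand-in gave no verdict, and joint 5 read 0.308 against its 0.31 limit for a moment while I was shutting the door.

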